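# Zero the flower press, open it two turns, load the pack

### The job

Zero the little flower press: wind its crank clockwise (seen from above) until you feel the platen bottom firmly on the bed, without forcing it so hard that the crank's slip clutch gives, then wind it back exactly two full turns. Then slide the flower pack lying on the front of the bed in under the platen, fully home against the back stops, and let go. Leave the other things on the table alone.

Things in the scene. Friction and masses are not known exactly. Their poses are not given: they have to be found in the camera images.
- press: A fixed bench flower press. Origin: on the table directly under the spindle; x points from its open front (robot's side) to its back, y left, z up. Its plywood bed is 270 x 210 mm, 20 mm thick, from x = -200 to +70 mm, top at z = 20 mm.
- beam_top (a point): Centre of the top of the press's wooden crossbeam: 45 mm deep (press x), 215 mm long (press y), z = 102 to 130 mm, with nuts on its ends to z = 136 mm. Two round steel posts (22 mm diameter) under its ends, at press x = 0, y = +-88 mm, carry it.
- back_stop (a point): Point on the bed top midway between the front faces of two back stops (14 mm high, centred at press y = +-35 mm), at press x = +40 mm. Guide rails 6 mm high lead to them: inner faces at press y = +-63 mm (62 mm at their mouth) from press x = -30 to +45 mm, flared open in front of that to x = -61 mm.
- platen_under (a point): Centre of the underside of the wooden platen (80 mm in press x, 110 mm in y, 12 mm thick), which moves up and down under the crossbeam; at press z = 20 mm it just touches the bed. One crank turn moves it 6 mm: clockwise from above lowers, counterclockwise raises. It starts 2 to 8 mm above the bed and stays where left. At the bed the crank comes up against a solid end, to be felt at the handle.
- axis (a point): A point on the vertical axis of the crank and spindle, at z = 190 mm. The crank hub (38 mm across) ends at z = 162 mm; the flat crank arm (18 mm wide) has its top at z = 158 mm. Where the crank points when the platen is bottomed differs from press to press, but it is always somewhere in the press's back half.
- knob_mid (a point): The upright wooden crank handle: a round grip 24 mm in diameter, z = 160 to 210 mm, 55 mm from the axis, that spins freely on its pin, so a gripper can hold it without turning. This point is on its own axis at z = 190 mm. Winding takes about 4 N at the handle (friction), until the platen bottoms and the crank stops dead. The crank can be raised 3.5 turns from the bottom at most.
- crank (a joint): Slip of the steel crank arm on the brass screw hub it is clamped to (rad, 0 at the start; not the winding angle). The slip clutch holds fast in normal winding, so arm, hub and screw turn as one, but gives when the handle is pushed with more than about 24 N across the arm, as against the bottom. Slipping spoils the zero and the count: it must not slip.
- pack: Loose flower pack: flat board 130 (x) x 120 (y) x 9 mm, 250 g, on the bed in front of the platen, nearly square to it. Origin: centre of its underside, x towards the press's back. A batten 12 (x) x 60 (y) mm stands on its front end, 20 mm high (top 29 mm above the underside), centred at x = -59 mm. Home: back edge on both back stops, origin at press x = -25 mm, y = 0. It passes only under the raised platen.
- dish: A bystander to leave alone: shallow white plate, 150 mm across, flat on the table. Origin: on its underside.
- jar1: A bystander to leave alone: small glass jar with metal cap, 34 mm across, 50 mm high, beside the press. Origin: on its underside.
- jar2: A bystander to leave alone: small glass jar with metal cap, 34 mm across, 50 mm high, beside the press. Origin: on its underside.
- tape: A bystander to leave alone: roll of tape, 90 mm across, 22 mm high. Origin: on its underside.
- scissors: A bystander to leave alone: scissors, about 150 mm long, lying flat. Origin: on its underside.
- brush: A bystander to leave alone: brush lying beside the press. Origin: on its underside.
- pencil: A bystander to leave alone: round wooden stick, 8 mm thick, about 150 mm long, lying flat. Origin: on its underside.
- glue: A bystander to leave alone: standing plastic bottle, 52 mm across, 140 mm high. Origin: on its underside.

How it is judged:
By the outcome, as a careful person would: the job done as asked, in the order asked, and still so for the second after the job is handed in, with the robot touching nothing.
It also fails if it takes over 72 s, if anything falls off the work surface, if the arm or the gripper's body presses on something with over 40 N, if the wrist force passes 120 N, or if a joint passes its speed limit or range.

### The arm

A 7-joint arm with a two-finger parallel gripper is mounted at the origin on the work surface. World frame = base frame: x ahead of the robot, y to its left, z up, the work surface at z = 0. Lengths are in mm, angles in degrees, forces in N, time in s.
With the tool pointing down it reaches from about 400 to 900 mm from the base axis. Payload 5.5 kg.
Tool frame: the origin (TCP) lies between the finger pads; the fingertips stand 14 mm ahead of it and the grasp point (between the pads) lies 5 mm behind it; z points along the fingers, x is the direction in which the jaws open and shut, and the axes are right-handed (so a half turn about z gives the same grasp; the last joint's range is limited). The gripper opens to 85 mm and grips with 20 to 120 N. Pads are 22 mm wide; open, the fingers measure 114 mm over their backs; the gripper's body (76 mm by 85 mm) begins 54 mm behind the grasp point. The pads swing forward as they close: fully open they stand 13 mm farther back than shut.
Start: joints at [-59.977, 28.699, -24.465, 88.831, 12.651, 65.22, -12.049], TCP at [167.567, 628.029, 245.31] pointing down, gripper open.
Joint ranges: [-164.97, 164.97], [-17.58, 116.51], [-87.97, 89.64], [11.32, 138.91], [-80.73, 260.73], [10.89, 115.49], [-147.41, 147.41]. Speed limits (degrees/s): [147.25, 147.25, 180, 180, 180, 180, 180].

### API

Orientations are given as a 3x3 rotation matrix whose columns are the frame's x, y, z axes.
In Python, from workcell import arm gives the robot as it stands.
- The arm moves only by the shell command python3 -m jog 'ROWS' [FORCE]. ROWS is JSON, a list of rows, each a list of 7 numbers: the gripper command: -1 is shut, 1 is fully open, values between are in proportion, then the shift along the tool's x, y, z each as a share of 0.12 m, from -1 to 1, then the turn, a rotation vector about the tool's x, y, z each as a share of pi/2 rad, from -1 to 1. In form: [[claw, tx, ty, tz, ax, ay, az], ...]. A call has exactly 8 rows; each row is the pose to reach, as a shift and turn from the pose commanded when the call began, along the tool's axes at that moment; what a row does not reach only later rows make up. A row lasts 1/12 s, in which the tool goes at most 41.7 mm and 7.16 degrees, less where a joint would pass 70% of its speed; a pose out of reach is approached as far as the arm can. A call with a number of a shift or a turn outside -1 to 1 is refused whole. A call with a gripper value outside its range is refused whole. The fingers move at their own pace and stop on an object; FORCE is the grip in N (left out, the last holds). Time passes only in rows, so rows that repeat a pose let the fingers close, or fill a call up. It gives the time, the measured TCP pose, the force and the opening at its end, in the units of the state.
- arm.sense(): the state, without advancing time (a new reading comes with each control period).
- arm.capture(name): name is "side" or "top" or "wrist"; returns (picture, depth): 480x640x3 uint8, red, green, blue; 480x640 float32, mm along the optical axis (not along the pixel's ray), 0 where there is no reading.
- arm.get_calibration(name): a dict with "vfov" (degrees; the focal length in pixels is half the picture's height over the tangent of half this angle, whatever the lens; pixels are square), "cx", "cy" (the principal point, pixels), "camera_from_world" (4x4, takes a point from world to camera coordinates); the wrist camera has in their place "mount" (4x4, takes a point from camera to tool coordinates, whose origin is the TCP and whose axes are the tool frame's). Camera axes: x right, y up, looking along -z (the intrinsics and any distortion apply to the point x, -y, -z); pixel columns grow to the right and rows downward; lengths in mm; the calibration is good to about 2 mm. A picture is of the moment at which its call begins: read the wrist's pose just before it. get_calibration takes no time and is no camera call.
- arm.hand_in(): hands the job in, once; it reports no verdict.
Trained networks look in the newest picture that a camera, given by its name, has taken for a name from the list of things; names that differ only in an ending like _2 or _b are one class to them, and where a whole thing is asked for, a point or a joint stands for the part that bears it (a point fixed in the world has none). Each returns a list of dicts, best first, with "p" (0 to 1); they miss things now and then, are a little off and sometimes report something else, mostly with a low value. They report only what shows in the picture. A call takes as long as a camera call.
- arm.boxes_of(camera, name): "extent" ([left, top, right, bottom] in pixels, round what is visible of it).
- arm.outline_of(camera, name): "region" (480x640 bool, what is visible of it) and "extent" ([left, top, right, bottom] in pixels, round what is visible of it).
- arm.spot_point(camera, name): "uv" ([column, row] in pixels: a listed point, or the origin of a listed thing).
The state is a dict: "clock": time; "joint_pos": joint angles; "qd": joint speeds; "effort": joint torques, N m; "tcp_pos": TCP position; "ee_rot": TCP orientation; "force": force on the tool from outside, world axes, zero at the start; "ft_torque": the same for the moment, N m; "width": opening from 0.0 (shut) to 1.0 (fully open).
Only numpy, scipy, OpenCV 4.12 (cv2) and the standard library are available. Lean on these libraries where they do the work, as an engineer would, in place of code of your own. Each camera call takes 0.05 s, during which the arm holds its last target.

## Working session

There is one attempt and no reset: what is moved stays moved. The work goes in short steps, Python scripts to look and compute and a shell command to move; the robot and the scene stay as the last step left them, time stands still between calls to the robot, and variables do not carry over. Pictures are saved under pics/ and viewed, and the job is handed in when it is done.

```bash
ls; mkdir -p pics; cat > h.py <<'E'
import numpy as np, cv2
from workcell import arm
def K(c): 
    f=240/np.tan(np.radians(c["vfov"])/2); return f,c["cx"],c["cy"]
def T(name):
    c=arm.get_calibration(name)
    if "camera_from_world" in c: return np.linalg.inv(np.array(c["camera_from_world"]))
    s=arm.sense(); W=np.eye(4); W[:3,:3]=s["ee_rot"]; W[:3,3]=s["tcp_pos"]; return W@np.array(c["mount"])
def dist(c): return {k:v for k,v in c.items() if k not in("camera_from_world","mount")}
def unp(name,u,v,d=None,z=None,M=None):
    c=arm.get_calibration(name); f,cx,cy=K(c); M=T(name) if M is None else M
    r=np.array([(u-cx)/f,-(v-cy)/f,-1.0]); 
    if d is not None: return M[:3,:3]@(r*d)+M[:3,3]
    w=M[:3,:3]@r; return M[:3,3]+w*(z-M[2,3])/w[2]
def proj(name,P,M=None):
    c=arm.get_calibration(name); f,cx,cy=K(c); M=T(name) if M is None else M
    p=np.linalg.inv(M)@np.append(P,1); return np.array([cx+f*p[0]/-p[2],cy-f*p[1]/-p[2]])
E
python3 - <<'E'
from h import *
s=arm.sense(); print(s)
for n in("side","top","wrist"):
    M=T(n); c=arm.get_calibration(n); print(n,dist(c),M[:3,3].round(),M[:3,2].round(2))
    p,d=arm.capture(n); np.save(f"pics/{n}_d.npy",d); cv2.imwrite(f"pics/{n}0.png",p[:,:,::-1])
    for t in["beam_top","back_stop","platen_under","axis","knob_mid","pack","press"]:
        print(n,t,[(np.round(r["uv"],1),round(r["p"],2)) for r in arm.spot_point(n,t)][:2])
E
```

```text
pics
{'clock': 0.0, 'joint_pos': array([-59.97634586,  28.75461375, -24.45116564,  88.89068154,
        12.64960092,  65.22038168, -12.05000521]), 'qd': array([-0.01425224, -0.07235193, -0.09026224,  0.04149197,  0.10647175,
        0.07678142,  0.02561651]), 'effort': array([ 5.09044494e-04, -5.69495237e+01, -5.81632644e+00, -2.80956978e+01,
        1.05056827e-02,  1.15233357e-02, -1.66665188e-05]), 'tcp_pos': array([167.50089897, 627.35894135, 244.25288946]), 'ee_rot': array([[ 2.57867295e-01,  9.66180172e-01, -5.76710847e-04],
       [ 9.66178344e-01, -2.57867930e-01, -1.88108407e-03],
       [-1.96618137e-03, -7.21354693e-05, -9.99998064e-01]]), 'force': array([-0.60603063, -0.55391734,  0.22227129]), 'ft_torque': array([ 0.01844992,  0.02720314, -0.02047127]), 'width': 0.9978327128033619}
side {'vfov': 43.87003389967816, 'cx': 316.1311108871718, 'cy': 237.23017684086105} [  472. -1188.   839.] [-0.08 -0.86  0.51]
side beam_top [(array([332. , 222.5]), 0.97)]
side back_stop [(array([348.4, 257.4]), 0.63)]
side platen_under [(array([328.4, 256.6]), 0.91)]
side axis [(array([330.8
[... 216 characters left out ...]
1656.] [-0.12  0.01  0.99]
top beam_top [(array([292.9, 220.5]), 0.82)]
top back_stop [(array([297.6, 208.9]), 0.75), (array([231. , 200.9]), 0.59)]
top platen_under [(array([298.4, 225.5]), 0.58)]
top axis [(array([290.6, 215. ]), 0.88), (array([185.5, 237.8]), 0.71)]
top knob_mid [(array([288.1, 195. ]), 0.64)]
top pack [(array([293.7, 274. ]), 0.7), (array([466.1, 216.3]), 0.22)]
top press [(array([354.7, 209.4]), 0.73), (array([295.6, 225.1]), 0.71)]
wrist {'vfov': 68.9677401608102, 'cx': 313.62147553539654, 'cy': 239.56577825183675} [ 92. 647. 373.] [-0.29  0.08  0.95]
wrist beam_top []
wrist back_stop []
wrist platen_under []
wrist axis []
wrist knob_mid []
wrist pack []
wrist press []
```

View pics/side0.png

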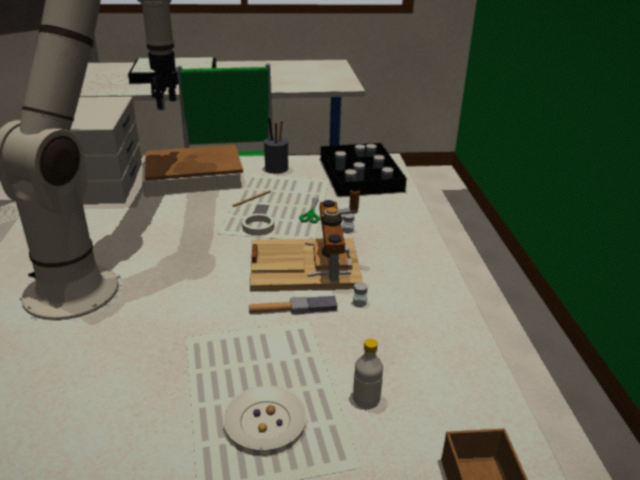

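View pics/top0.png

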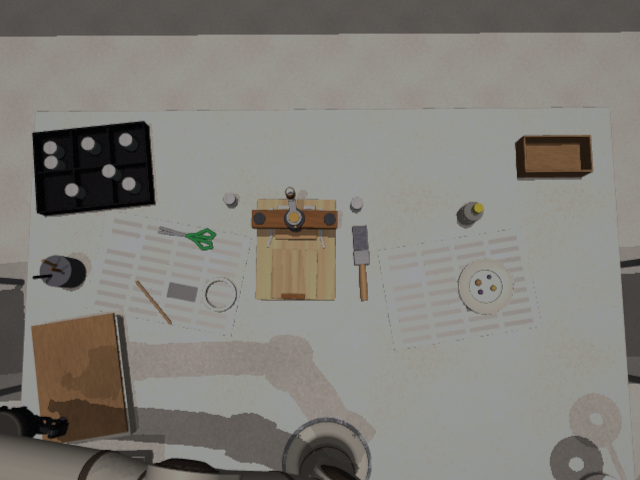

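```bash
python3 - <<'E'
from h import *
i=cv2.imread("pics/top0.png"); cv2.imwrite("pics/top0z.png",cv2.resize(i[140:340,200:440],None,fx=3.3,fy=3,interpolation=2)[:600,:800])
i=cv2.imread("pics/side0.png"); cv2.imwrite("pics/side0z.png",cv2.resize(i[160:320,220:430],None,fx=3.7,fy=3.7,interpolation=2)[:600,:800])
dt=np.load("pics/top_d.npy"); ds=np.load("pics/side_d.npy")
for n,u,v,z in[("top",292.9,220.5,130),("top",290.6,215,190),("top",288.1,195,190),("top",297.6,208.9,20),("top",293.7,274,20),("side",332,222.5,130),("side",330.8,201,190),("side",352.7,194.2,190),("side",348.4,257.4,20),("side",328.6,262.7,0)]:
    print(n,u,v,unp(n,u,v,z=z).round(1), unp(n,u,v,d=(dt if n=="top" else ds)[int(v),int(u)]).round(1))
E
```

```text
top 292.9 220.5 [617.5  79.2 130. ] [612.6  77.6 164.2]
top 290.6 215 [622.3  81.9 190. ] [627.5  83.6 156.4]
top 288.1 195 [671.2  87.8 190. ] [668.1  86.9 206.4]
top 297.6 208.9 [664.8  71.3  20. ] [665.1  71.4  17.9]
top 293.7 274 [490.   82.6  20. ] [489.3  82.1  32. ]
side 332 222.5 [623.8  71.2 130. ] [621.6  52.8 140.4]
side 330.8 201 [618.9  69.1 190. ] [631.2 174.3 135.7]
side 352.7 194.2 [676.  102.5 190. ] [671.9  76.7 203. ]
side 348.4 257.4 [670.3  82.8  20. ] [670.3  82.4  20.3]
side 328.6 262.7 [620.9  91.5   0. ] [614.2  34.3  37.6]
```

View zooms.

View pics/top0z.png

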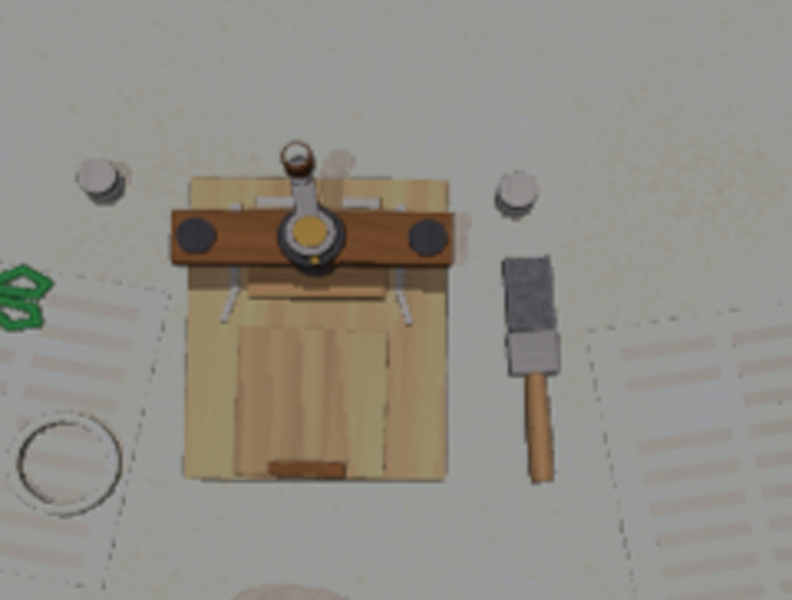

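View pics/side0z.png

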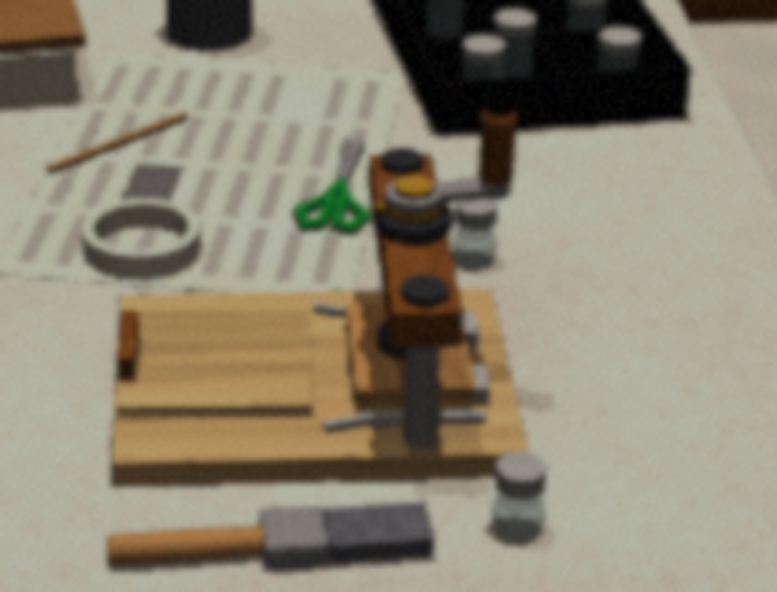

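```bash
python3 - <<'E'
from h import *
n="top"; c=arm.get_calibration(n); f,cx,cy=K(c); M=T(n); d=np.load("pics/top_d.npy")
V,U=np.mgrid[0:480,0:640]; R=np.stack([(U-cx)/f,-(V-cy)/f,-np.ones_like(U)],-1)*d[...,None]
P=R@M[:3,:3].T+M[:3,3]; np.save("pics/topP.npy",P)
def sel(z0,z1,x0,x1,y0,y1): return (P[...,2]>z0)&(P[...,2]<z1)&(P[...,0]>x0)&(P[...,0]<x1)&(P[...,1]>y0)&(P[...,1]<y1)&(d>0)
for nm,a in[("beam",(118,145,560,680,-60,220)),("knob",(192,220,500,740,0,180)),("bed",(8,60,400,720,-60,220))]:
    m=sel(*a); q=P[m]; r=cv2.minAreaRect(q[:,:2].astype(np.float32)); print(nm,m.sum(),q.mean(0).round(1),np.median(q[:,2]).round(1),r)
for x in range(400,700,6):
    m=sel(-20,250,x-3,x+3,60,100); m2=sel(-20,250,x-3,x+3,-5,10)
    print(x,np.median(P[m][:,2]).round(1),np.median(P[m2][:,2]).round(1),end=" | ")
E
```

```text
beam 1369 [620.2  75.6 130.5] 129.9 ((621.0802612304688, 75.52793884277344), (214.07611083984375, 48.36537551879883), 88.8621597290039)
knob 39 [673.2  82.8 204.2] 205.2 ((676.1210327148438, 83.58234405517578), (22.895362854003906, 21.79206657409668), 1.7902816534042358)
bed 6339 [534.8  77.5  23.8] 22.7 ((558.6925048828125, 80.22500610351562), (278.1744384765625, 315.6524963378906), 89.92284393310547)
  return _methods._mean(a, axis=axis, dtype=dtype,
  ret = ret.dtype.type(ret / rcount)
```

```bash
python3 -m jog '[[1,-0.05,0.08,0,0,0,-0.02],[1,-0.13,0.2,0,0,0,-0.04],[1,-0.22,0.34,0,0,0,-0.065],[1,-0.31,0.48,0,0,0,-0.09],[1,-0.4,0.62,0,0,0,-0.115],[1,-0.48,0.76,0,0,0,-0.14],[1,-0.56,0.89,0,0,0,-0.155],[1,-0.63,1,0,0,0,-0.1667]]'
python3 -c "
from h import *; s=arm.sense(); print(s['ee_rot'].round(3), s['joint_pos'].round(1))"
```

```text
clock: 1.87
tcp_pos: [265.3, 522.9, 245.4]
ee_rot: [[-0.001, 1.0, 0.0], [1.0, 0.001, -0.0], [-0.0, 0.0, -1.0]]
force: [0.1, 0.7, -0.0]
width: 0.997
[[-0.001  1.     0.   ]
 [ 1.     0.001 -0.   ]
 [-0.     0.    -1.   ]] [-44.9  22.4 -26.6  98.3  11.2  61.9  15. ]
```

```bash
for i in 1 2 3; do python3 -m jog '[[1,-0.06,0.06,0,0,0,0],[1,-0.17,0.16,0,0,0,0],[1,-0.29,0.27,0,0,0,0],[1,-0.42,0.39,0,0,0,0],[1,-0.55,0.51,0,0,0,0],[1,-0.68,0.63,0,0,0,0],[1,-0.8,0.74,0,0,0,0],[1,-0.9,0.84,0,0,0,0]]' | head -2; done
python3 - <<'E'
from h import *
s=arm.sense(); print(s['ee_rot'].round(3), s['joint_pos'].round(1))
M=T("wrist"); p,d=arm.capture("wrist"); np.save("pics/w1_d.npy",d);np.save("pics/w1_M.npy",M); cv2.imwrite("pics/w1.png",p[:,:,::-1])
print(M.round(2))
E
```

```text
clock: 2.53
tcp_pos: [365.8, 415.2, 245.4]
clock: 3.2
tcp_pos: [466.5, 307.7, 245.4]
clock: 3.87
tcp_pos: [567.4, 200.1, 245.3]
[[-0.001  1.     0.   ]
 [ 1.     0.001  0.   ]
 [ 0.     0.    -1.   ]] [ -9.3  22.7 -16.4  96.4   7.1  61.9  62.2]
[[-0.0000e+00 -9.5000e-01 -3.0000e-01  4.8949e+02]
 [ 1.0000e+00 -0.0000e+00  0.0000e+00  1.9943e+02]
 [-0.0000e+00 -3.0000e-01  9.5000e-01  3.7322e+02]
 [ 0.0000e+00  0.0000e+00  0.0000e+00  1.0000e+00]]
```

View pics/w1.png

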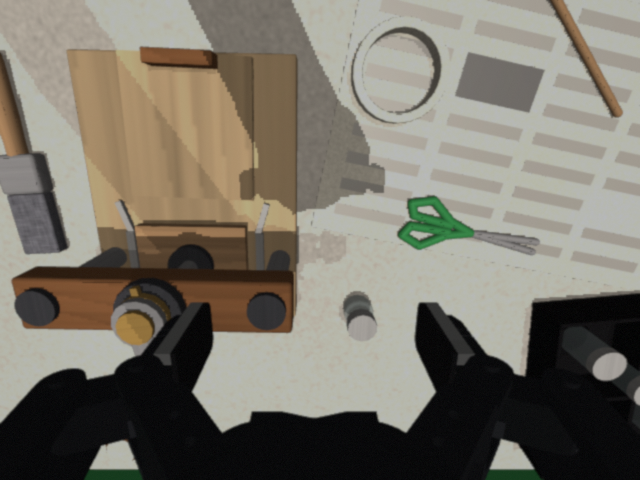

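```bash
python3 - <<'E'
from h import *
M=np.load("pics/w1_M.npy"); d=np.load("pics/w1_d.npy")
c=arm.get_calibration("wrist"); f,cx,cy=K(c)
for nm,u,v,z in[("hub",134,328,162),("nutR",37,307,136),("nutL",266,311,136),("bedFL",297,54,20),("bedFR",68,50,20),("packBL",251,192,29),("packFL",252,53,29),("packFR",78,51,29),("batL",215,57,49),("batR",141,53,49),("platFL",247,225,36),("platFR",137,225,36)]:
    print(nm,unp("wrist",u,v,z=z,M=M).round(1),unp("wrist",u,v,d=d[v,u],M=M).round(1))
V,U=np.mgrid[0:480,0:640]; P=(np.stack([(U-cx)/f,-(V-cy)/f,-np.ones_like(U)],-1)*d[...,None])@M[:3,:3].T+M[:3,3]
def zz(u0,u1,v0,v1): q=P[v0:v1,u0:u1,2]; print(np.median(q).round(2),q.std().round(2),q.size)
zz(150,170,228,246); zz(220,240,228,246); zz(105,118,200,240); zz(140,240,205,215); zz(270,290,200,240); zz(120,240,100,180)
for n in["axis","knob_mid","platen_under","back_stop","beam_top"]: print(n,[(np.round(r["uv"],1),round(r["p"],2)) for r in arm.spot_point("wrist",n)][:2])
i=cv2.imread("pics/w1.png"); cv2.imwrite("pics/w1z.png",cv2.resize(i[180:360,0:310],None,fx=2.58,fy=2.58,interpolation=2))
E
```

```text
hub [619.7  75.9 162. ] [620.   75.6 161.5]
nutR [617.8 -10.1 136. ] [618.5 -11.2 134.7]
nutL [620.7 163.3 136. ] [621.3 163.1 134.8]
bedFL [423.4 183.8  20. ] [419.5 182.8  -0.7]
bedFR [420.6 -23.7  20. ] [420.5 -24.1  19.4]
packBL [548.  137.2  29. ] [548.  137.2  28.9]
packFL [424.4 144.4  29. ] [422.6 142.9  19.6]
packFR [423.2  -9.4  29. ] [421.1 -15.8  18.4]
batL [431.2 116.5  49. ] [428.9 113.2  36. ]
batR [428.4  55.   49. ] [428.4  55.1  49.1]
platFL [579.9 132.8  36. ] [584.5 129.4  18.8]
platFR [580.2  22.9  36. ] [580.   23.3  36.8]
38.15 17.65 360
37.93 30.49 360
19.57 26.8 520
19.48 24.96 1000
19.32 21.64 800
28.44 20.61 9600
axis []
knob_mid []
platen_under [(array([194.3, 259.1]), 0.59)]
back_stop []
beam_top []
```

View pics/w1z.png

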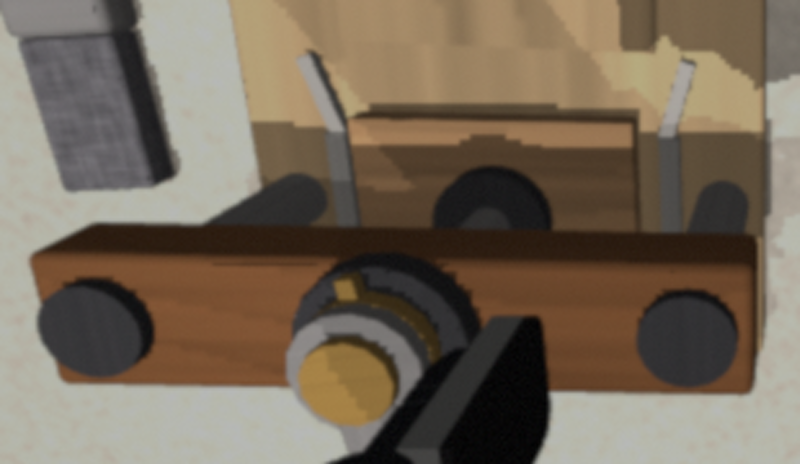

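```bash
python3 -m jog '[[1,-0.06,0.05,0,0,0,0],[1,-0.18,0.16,0,0,0,0],[1,-0.32,0.29,0,0,0,0],[1,-0.46,0.42,0,0,0,0],[1,-0.61,0.55,0,0,0,0],[1,-0.76,0.69,0,0,0,0],[1,-0.89,0.81,0,0,0,0],[1,-0.976,0.888,0,0,0,0]]'
python3 - <<'E'
from h import *
s=arm.sense(); M=T("wrist"); p,d=arm.capture("wrist"); np.save("pics/w2_d.npy",d);np.save("pics/w2_M.npy",M); cv2.imwrite("pics/w2.png",p[:,:,::-1])
print(s["tcp_pos"],proj("wrist",[674,83,210]))
E
```

```text
clock: 4.83
tcp_pos: [674.8, 80.9, 245.2]
ee_rot: [[0.0, 1.0, 0.001], [1.0, -0.0, -0.001], [-0.001, 0.001, -1.0]]
force: [-0.1, -0.3, 0.4]
width: 1.001
[674.82212116  80.92314467 245.18192659] [324.0476917 286.0859046]
```

View pics/w2.png

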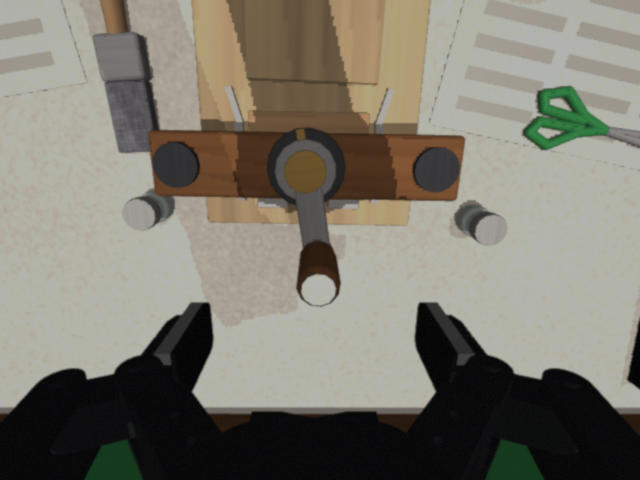

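```bash
python3 - <<'E'
from h import *
M=np.load("pics/w2_M.npy"); d=np.load("pics/w2_d.npy")
for nm,u,v,z in[("knob",318,290,210),("hub",306,171,162),("nutR",175,164,136),("nutL",436,169,136),("bedBL",408,224,20),("bedBR",209,222,20),("bsL",358,206,34),("bsR",258,204,34)]:
    print(nm,unp("wrist",u,v,z=z,M=M).round(1),unp("wrist",u,v,d=d[v,u],M=M).round(1))
q=d[116:130,260:360]; print(q.shape)
for u,v in[(270,124),(350,124),(270,95),(350,95),(225,140),(220,110),(395,110)]:
  a=np.array([unp("wrist",x,y,d=d[y,x],M=M) for x in range(u-6,u+7) for y in range(v-4,v+5)]); print(u,v,np.median(a,0).round(1))
E
```

```text
knob [675.   82.5 210. ] [776.4  84.9  -1.5]
hub [620.2  75.5 162. ] [620.2  75.5 161.5]
nutR [618.5 -12.4 136. ] [618.6 -12.9 134.8]
nutL [621.6 161.7 136. ] [621.8 162.4 134.1]
bedBL [690.3 178.2  20. ] [695.2 183.4   1.4]
bedBR [688.5 -29.4  20. ] [693.9 -35.9  -0.9]
bsL [668.3 123.6  34. ] [671.4 125.4  19.5]
bsR [666.5  24.9  34. ] [666.6  24.8  33.3]
(14, 100)
270 124 [591.6  40.   38. ]
350 124 [591.5 112.8  37.8]
270 95 [565.5  38.6  19.5]
350 95 [565.4 113.7  19.4]
225 140 [603.3  20.4 129.4]
220 110 [578.7  -9.5  19.3]
395 110 [578.6 156.9  19.2]
```

```bash
python3 -m jog '[[1,0.013,0,0.03,0,0,0],[1,0.013,0,0.09,0,0,0],[1,0.013,0,0.17,0,0,0],[1,0.013,0,0.26,0,0,0],[1,0.013,0,0.35,0,0,0],[1,0.013,0,0.43,0,0,0],[1,0.013,0,0.48,0,0,0],[1,0.013,0,0.492,0,0,0]]'
python3 -m jog '[[-0.2,0,0,0,0,0,0],[-0.4,0,0,0,0,0,0],[-0.6,0,0,0,0,0,0],[-1,0,0,0,0,0,0],[-1,0,0,0,0,0,0],[-1,0,0,0,0,0,0],[-1,0,0,0,0,0,0],[-1,0,0,0,0,0,0]]' 40
python3 -c "
from h import *
s=arm.sense(); print(s['tcp_pos'],s['force'],s['ft_torque'],s['width'],s['joint_pos'].round(1),s['effort'].round(2))"
```

```text
clock: 5.55
tcp_pos: [672.3, 84.9, 184.1]
ee_rot: [[-0.001, 1.0, -0.003], [1.0, 0.001, -0.0], [-0.0, -0.003, -1.0]]
force: [-0.2, -0.5, 0.0]
width: 0.997
clock: 6.22
tcp_pos: [673.9, 84.6, 187.0]
ee_rot: [[-0.001, 1.0, 0.001], [1.0, 0.001, -0.0], [-0.0, 0.001, -1.0]]
force: [-0.7, -1.6, 3.0]
width: 0.27
[673.89922233  84.5819823  187.02641561] [-0.73954003 -1.59643935  2.97622586] [-0.30594336  0.1174682  -0.01761845] 0.27015807263107106 [ -0.5  33.4 -13.   87.6   8.2  60.   74.5] [ -0.84 -59.44  -3.9  -26.    -0.33  -0.34   0.  ]
```

```bash
cat > circ.py <<'E'
import sys, numpy as np
# commanded knob angle list -> rows relative to first; args: cx cy r angles...(first = current)
def rows(angs,r=55.4):
    a=np.radians(angs); p=np.stack([r*np.cos(a),r*np.sin(a)],1); d=(p[1:]-p[0])/120
    print("["+",".join("[-1,%.3f,%.3f,0,0,0,0]"%(q[1],q[0]) for q in d)+"]")
E
python3 - <<'E'
from circ import *
rows([7.6,5,0,-6,-14,-22,-30,-38,-44])
E
```

```text
[[-1,-0.021,0.002,0,0,0,0],[-1,-0.061,0.004,0,0,0,0],[-1,-0.109,0.002,0,0,0,0],[-1,-0.173,-0.010,0,0,0,0],[-1,-0.234,-0.030,0,0,0,0],[-1,-0.292,-0.058,0,0,0,0],[-1,-0.345,-0.094,0,0,0,0],[-1,-0.382,-0.126,0,0,0,0]]
```

```bash
python3 -m jog '[[-1,-0.021,0.002,0,0,0,0],[-1,-0.061,0.004,0,0,0,0],[-1,-0.109,0.002,0,0,0,0],[-1,-0.173,-0.010,0,0,0,0],[-1,-0.234,-0.030,0,0,0,0],[-1,-0.292,-0.058,0,0,0,0],[-1,-0.345,-0.094,0,0,0,0],[-1,-0.382,-0.126,0,0,0,0]]'
python3 - <<'E'
from circ import *
from h import *
s=arm.sense(); print(s['tcp_pos'],s['force'],s['ft_torque'],s['width'])
a=np.radians(-44); print(620.1+55.4*np.cos(a),75.2+55.4*np.sin(a))
rows([-44,-50,-60,-72,-85,-98,-111,-124,-135])
rows([-135,-146,-158,-171,-184,-197,-210,-222,-230])
rows([-230,-237,-244,-251,-258,-265,-272,-278,-282])
E
```

```text
clock: 6.88
tcp_pos: [660.0, 38.5, 187.1]
ee_rot: [[-0.001, 1.0, 0.004], [1.0, 0.001, 0.001], [0.001, 0.004, -1.0]]
force: [3.0, 1.6, 4.3]
width: 0.267
[659.97938735  38.50503106 187.11495416] [2.97837269 1.60530499 4.34333033] [ 0.59693706 -0.91959179  0.00687018] 0.26727757990769624
659.9514249387613 36.71592627657156
[[-1,-0.033,-0.035,0,0,0,0],[-1,-0.079,-0.101,0,0,0,0],[-1,-0.118,-0.189,0,0,0,0],[-1,-0.139,-0.292,0,0,0,0],[-1,-0.136,-0.396,0,0,0,0],[-1,-0.110,-0.498,0,0,0,0],[-1,-0.062,-0.590,0,0,0,0],[-1,-0.006,-0.659,0,0,0,0]]
[[-1,0.068,-0.056,0,0,0,0],[-1,0.154,-0.102,0,0,0,0],[-1,0.254,-0.130,0,0,0,0],[-1,0.359,-0.134,0,0,0,0],[-1,0.461,-0.115,0,0,0,0],[-1,0.557,-0.073,0,0,0,0],[-1,0.635,-0.017,0,0,0,0],[-1,0.680,0.030,0,0,0,0]]
[[-1,0.034,0.045,0,0,0,0],[-1,0.061,0.094,0,0,0,0],[-1,0.083,0.146,0,0,0,0],[-1,0.098,0.201,0,0,0,0],[-1,0.106,0.257,0,0,0,0],[-1,0.108,0.313,0,0,0,0],[-1,0.104,0.361,0,0,0,0],[-1,0.098,0.393,0,0,0,0]]
```

```bash
python3 -m jog '[[-1,-0.033,-0.035,0,0,0,0],[-1,-0.079,-0.101,0,0,0,0],[-1,-0.118,-0.189,0,0,0,0],[-1,-0.139,-0.292,0,0,0,0],[-1,-0.136,-0.396,0,0,0,0],[-1,-0.110,-0.498,0,0,0,0],[-1,-0.062,-0.590,0,0,0,0],[-1,-0.006,-0.659,0,0,0,0]]'
python3 -m jog '[[-1,0.068,-0.056,0,0,0,0],[-1,0.154,-0.102,0,0,0,0],[-1,0.254,-0.130,0,0,0,0],[-1,0.359,-0.134,0,0,0,0],[-1,0.461,-0.115,0,0,0,0],[-1,0.557,-0.073,0,0,0,0],[-1,0.635,-0.017,0,0,0,0],[-1,0.680,0.030,0,0,0,0]]'
python3 - <<'E'
from h import *
for n in("top","side"):
    p,d=arm.capture(n); np.save(f"pics/{n}2_d.npy",d); cv2.imwrite(f"pics/{n}2.png",p[:,:,::-1])
d=np.load("pics/top2_d.npy")
c=arm.get_calibration("top"); f,cx,cy=K(c); M=T("top")
V,U=np.mgrid[0:480,0:640]; P=(np.stack([(U-cx)/f,-(V-cy)/f,-np.ones_like(U)],-1)*d[...,None])@M[:3,:3].T+M[:3,3]
for x0,x1,y0,y1 in[(583,594,25,125),(560,575,25,125),(583,594,-20,5),(583,594,145,170)]:
  for Q in(P,np.load("pics/topP.npy")):
    m=(Q[...,0]>x0)&(Q[...,0]<x1)&(Q[...,1]>y0)&(Q[...,1]<y1); z=Q[m][:,2]; print(np.median(z).round(2),m.sum(),end=" ; ")
E
```

```text
clock: 7.55
tcp_pos: [580.2, 36.8, 187.0]
ee_rot: [[0.001, 1.0, 0.004], [1.0, -0.001, -0.001], [-0.001, 0.004, -1.0]]
force: [6.3, 1.1, 2.2]
width: 0.268
clock: 8.22
tcp_pos: [582.8, 117.2, 186.7]
ee_rot: [[0.0, 1.0, -0.001], [1.0, -0.0, -0.004], [-0.004, -0.001, -1.0]]
force: [-1.2, -4.7, 10.3]
width: 0.262
568.7 292 ; 36.59 159 ; 593.09 378 ; 19.01 195 ; 18.55 37 ; 17.57 38 ; 571.15 73 ; 20.12 39 ;
```

```bash
python3 -m jog '[[-1,0.034,0.045,0,0,0,0],[-1,0.061,0.094,0,0,0,0],[-1,0.083,0.146,0,0,0,0],[-1,0.098,0.201,0,0,0,0],[-1,0.106,0.257,0,0,0,0],[-1,0.108,0.313,0,0,0,0],[-1,0.104,0.361,0,0,0,0],[-1,0.098,0.393,0,0,0,0]]'
python3 -m jog '[[-1,0,0,0,0,0,0],[-1,0,0,0,0,0,0],[-1,0,0,0,0,0,0],[-1,0.008,0.002,0,0,0,0],[-1,0.016,0.003,0,0,0,0],[-1,0.024,0.005,0,0,0,0],[-1,0.033,0.007,0,0,0,0],[-1,0.033,0.007,0,0,0,0]]'
```

```text
clock: 8.98
tcp_pos: [628.9, 130.2, 186.7]
ee_rot: [[-0.001, 1.0, -0.003], [1.0, 0.001, -0.002], [-0.002, -0.003, -1.0]]
force: [-4.4, -0.4, 9.1]
width: 0.269
clock: 9.65
tcp_pos: [629.6, 130.4, 186.5]
ee_rot: [[0.002, 1.0, -0.003], [1.0, -0.002, -0.007], [-0.007, -0.003, -1.0]]
force: [-5.1, -6.5, 10.6]
width: 0.268
```

```bash
cat >> circ.py <<'E'
def step(a0,a1,off=(0,0),r=55.4):
    A=np.radians(list(np.linspace(a0,a1,6)[1:])); p0=np.array([r*np.cos(np.radians(a0)),r*np.sin(np.radians(a0))])
    d=[(np.array([r*np.cos(a),r*np.sin(a)])-p0)/120-np.array(off)*(i+1)/5 for i,a in enumerate(A)]
    d+= [d[-1]]*3
    print(a1,"["+",".join("[-1,%.3f,%.3f,0,0,0,0]"%(q[1],q[0]) for q in d)+"]")
E
python3 - <<'E'
from circ import *
step(-282,-290,(0.007,0.033))
for a in(-290,-298): step(a,a-8)
for a in range(-306,-400,-6): step(a,a-6)
E
```

```text
-290 [[-1,-0.009,0.011,0,0,0,0],[-1,-0.019,0.022,0,0,0,0],[-1,-0.029,0.033,0,0,0,0],[-1,-0.040,0.044,0,0,0,0],[-1,-0.051,0.055,0,0,0,0],[-1,-0.051,0.055,0,0,0,0],[-1,-0.051,0.055,0,0,0,0],[-1,-0.051,0.055,0,0,0,0]]
-298 [[-1,-0.005,0.012,0,0,0,0],[-1,-0.009,0.024,0,0,0,0],[-1,-0.015,0.036,0,0,0,0],[-1,-0.020,0.047,0,0,0,0],[-1,-0.026,0.059,0,0,0,0],[-1,-0.026,0.059,0,0,0,0],[-1,-0.026,0.059,0,0,0,0],[-1,-0.026,0.059,0,0,0,0]]
-306 [[-1,-0.006,0.011,0,0,0,0],[-1,-0.013,0.022,0,0,0,0],[-1,-0.020,0.033,0,0,0,0],[-1,-0.027,0.044,0,0,0,0],[-1,-0.034,0.055,0,0,0,0],[-1,-0.034,0.055,0,0,0,0],[-1,-0.034,0.055,0,0,0,0],[-1,-0.034,0.055,0,0,0,0]]
-312 [[-1,-0.006,0.008,0,0,0,0],[-1,-0.012,0.015,0,0,0,0],[-1,-0.018,0.023,0,0,0,0],[-1,-0.024,0.030,0,0,0,0],[-1,-0.030,0.038,0,0,0,0],[-1,-0.030,0.038,0,0,0,0],[-1,-0.030,0.038,0,0,0,0],[-1,-0.030,0.038,0,0,0,0]]
-318 [[-1,-0.007,0.007,0,0,0,0],[-1,-0.013,0.014,0,0,0,0],[-1,-0.020,0.021,0,0,0,0],[-1,-0.027,0.028,0,0,0,0],[-1,-0.034,0.034,0,0,0,0],[-1,-0.034,0.034,0,0,0,0],[-1,-0.034,0.034,0,0,0,0],[-1,-0.034,0.034,0,0,0,0]]
-324 [[-1,-0.007,0.006,0,
[... 2340 characters left out ...]
,0],[-1,-0.045,-0.017,0,0,0,0]]
-390 [[-1,-0.009,-0.004,0,0,0,0],[-1,-0.017,-0.008,0,0,0,0],[-1,-0.026,-0.013,0,0,0,0],[-1,-0.035,-0.017,0,0,0,0],[-1,-0.043,-0.022,0,0,0,0],[-1,-0.043,-0.022,0,0,0,0],[-1,-0.043,-0.022,0,0,0,0],[-1,-0.043,-0.022,0,0,0,0]]
-396 [[-1,-0.008,-0.005,0,0,0,0],[-1,-0.017,-0.010,0,0,0,0],[-1,-0.025,-0.015,0,0,0,0],[-1,-0.033,-0.021,0,0,0,0],[-1,-0.041,-0.026,0,0,0,0],[-1,-0.041,-0.026,0,0,0,0],[-1,-0.041,-0.026,0,0,0,0],[-1,-0.041,-0.026,0,0,0,0]]
-402 [[-1,-0.008,-0.006,0,0,0,0],[-1,-0.015,-0.012,0,0,0,0],[-1,-0.023,-0.018,0,0,0,0],[-1,-0.030,-0.024,0,0,0,0],[-1,-0.038,-0.030,0,0,0,0],[-1,-0.038,-0.030,0,0,0,0],[-1,-0.038,-0.030,0,0,0,0],[-1,-0.038,-0.030,0,0,0,0]]
```

```bash
cat > ck.py <<'E'
from h import *
s=arm.sense(); p=s["tcp_pos"][:2]-[620.1,75.2]; a=np.degrees(np.arctan2(p[1],p[0])); t=np.radians(a); F=s["force"]
print("t",s["clock"].__round__(2),"ang",a.round(1),"r",np.hypot(*p).round(1),"cwresist",-(F[0]*np.sin(t)-F[1]*np.cos(t)).round(2),"rad",(F[0]*np.cos(t)+F[1]*np.sin(t)).round(2),"Fz",F[2].round(1),"qd",np.abs(s["qd"]).max().round(2))
E
python3 -m jog '[[-1,-0.009,0.011,0,0,0,0],[-1,-0.019,0.022,0,0,0,0],[-1,-0.029,0.033,0,0,0,0],[-1,-0.040,0.044,0,0,0,0],[-1,-0.051,0.055,0,0,0,0],[-1,-0.051,0.055,0,0,0,0],[-1,-0.051,0.055,0,0,0,0],[-1,-0.051,0.055,0,0,0,0]]' >/dev/null; python3 ck.py
python3 -m jog '[[-1,-0.005,0.012,0,0,0,0],[-1,-0.009,0.024,0,0,0,0],[-1,-0.015,0.036,0,0,0,0],[-1,-0.020,0.047,0,0,0,0],[-1,-0.026,0.059,0,0,0,0],[-1,-0.026,0.059,0,0,0,0],[-1,-0.026,0.059,0,0,0,0],[-1,-0.026,0.059,0,0,0,0]]' >/dev/null; python3 ck.py
```

```text
t 10.32 ang 73.2 r 55.5 cwresist 3.35 rad -0.77 Fz 9.3 qd 0.11
t 10.98 ang 65.4 r 55.4 cwresist 2.14 rad -0.82 Fz 10.1 qd 0.13
```

```bash
python3 -m jog '[[-1,-0.006,0.011,0,0,0,0],[-1,-0.013,0.022,0,0,0,0],[-1,-0.020,0.033,0,0,0,0],[-1,-0.027,0.044,0,0,0,0],[-1,-0.034,0.055,0,0,0,0],[-1,-0.034,0.055,0,0,0,0],[-1,-0.034,0.055,0,0,0,0],[-1,-0.034,0.055,0,0,0,0]]' >/dev/null; python3 ck.py
```

```text
t 11.65 ang 57.5 r 55.3 cwresist 4.19 rad 0.07 Fz 8.5 qd 0.08
```

```bash
echo '
import sys
r=-(F[0]*np.sin(t)-F[1]*np.cos(t)); sys.exit(1 if r>7.5 else 0)' >> ck.py
python3 -m jog '[[-1,-0.006,0.008,0,0,0,0],[-1,-0.012,0.015,0,0,0,0],[-1,-0.018,0.023,0,0,0,0],[-1,-0.024,0.030,0,0,0,0],[-1,-0.030,0.038,0,0,0,0],[-1,-0.030,0.038,0,0,0,0],[-1,-0.030,0.038,0,0,0,0],[-1,-0.030,0.038,0,0,0,0]]' >/dev/null; python3 ck.py &&
python3 -m jog '[[-1,-0.007,0.007,0,0,0,0],[-1,-0.013,0.014,0,0,0,0],[-1,-0.020,0.021,0,0,0,0],[-1,-0.027,0.028,0,0,0,0],[-1,-0.034,0.034,0,0,0,0],[-1,-0.034,0.034,0,0,0,0],[-1,-0.034,0.034,0,0,0,0],[-1,-0.034,0.034,0,0,0,0]]' >/dev/null && python3 ck.py &&
python3 -m jog '[[-1,-0.007,0.006,0,0,0,0],[-1,-0.015,0.013,0,0,0,0],[-1,-0.022,0.019,0,0,0,0],[-1,-0.030,0.025,0,0,0,0],[-1,-0.038,0.030,0,0,0,0],[-1,-0.038,0.030,0,0,0,0],[-1,-0.038,0.030,0,0,0,0],[-1,-0.038,0.030,0,0,0,0]]' >/dev/null && python3 ck.py &&
python3 -m jog '[[-1,-0.008,0.006,0,0,0,0],[-1,-0.016,0.011,0,0,0,0],[-1,-0.024,0.016,0,0,0,0],[-1,-0.032,0.021,0,0,0,0],[-1,-0.041,0.026,0,0,0,0],[-1,-0.041,0.026,0,0,0,0],[-1,-0.041,0.026,0,0,0,0],[-1,-0.041,0.026,0,0,0,0]]' >/dev/null && python3 ck.py
```

```text
t 12.32 ang 51.8 r 55.3 cwresist 3.0 rad -1.28 Fz 8.8 qd 0.09
t 12.98 ang 46.0 r 55.2 cwresist 2.79 rad -0.81 Fz 8.6 qd 0.08
t 13.65 ang 40.1 r 55.0 cwresist 3.47 rad -0.14 Fz 8.0 qd 0.14
t 14.32 ang 34.2 r 54.9 cwresist 3.81 rad 1.16 Fz 8.1 qd 0.08
```

```bash
python3 -m jog '[[-1,-0.008,0.005,0,0,0,0],[-1,-0.017,0.009,0,0,0,0],[-1,-0.026,0.014,0,0,0,0],[-1,-0.034,0.018,0,0,0,0],[-1,-0.043,0.022,0,0,0,0],[-1,-0.043,0.022,0,0,0,0],[-1,-0.043,0.022,0,0,0,0],[-1,-0.043,0.022,0,0,0,0]]' >/dev/null; python3 ck.py &&
python3 -m jog '[[-1,-0.009,0.004,0,0,0,0],[-1,-0.018,0.007,0,0,0,0],[-1,-0.027,0.011,0,0,0,0],[-1,-0.036,0.014,0,0,0,0],[-1,-0.045,0.017,0,0,0,0],[-1,-0.045,0.017,0,0,0,0],[-1,-0.045,0.017,0,0,0,0],[-1,-0.045,0.017,0,0,0,0]]' >/dev/null && python3 ck.py &&
python3 -m jog '[[-1,-0.009,0.003,0,0,0,0],[-1,-0.019,0.006,0,0,0,0],[-1,-0.028,0.008,0,0,0,0],[-1,-0.037,0.010,0,0,0,0],[-1,-0.047,0.013,0,0,0,0],[-1,-0.047,0.013,0,0,0,0],[-1,-0.047,0.013,0,0,0,0],[-1,-0.047,0.013,0,0,0,0]]' >/dev/null && python3 ck.py &&
python3 -m jog '[[-1,-0.009,0.002,0,0,0,0],[-1,-0.019,0.004,0,0,0,0],[-1,-0.029,0.005,0,0,0,0],[-1,-0.038,0.006,0,0,0,0],[-1,-0.048,0.008,0,0,0,0],[-1,-0.048,0.008,0,0,0,0],[-1,-0.048,0.008,0,0,0,0],[-1,-0.048,0.008,0,0,0,0]]' >/dev/null && python3 ck.py &&
python3 -m jog '[[-1,-0.010,0.001,0,0,0,0],[-1,-0.019,0.002,0,0,0,0],[-1,-0.029,0.002,0,0,0,0],[-1,-0.039,0.002,0,0,0,0],[-1,-0.048,0.003,0,0,0,0],[-1,-0.048,0.003,0,0,0,0],[-1,-0.048,0.003,0,0,0,0],[-1,-0.048,0.003,0,0,0,0]]' >/dev/null && python3 ck.py &&
python3 -m jog '[[-1,-0.010,0,0,0,0,0],[-1,-0.019,0,0,0,0,0],[-1,-0.029,-0.001,0,0,0,0],[-1,-0.039,-0.002,0,0,0,0],[-1,-0.048,-0.003,0,0,0,0],[-1,-0.048,-0.003,0,0,0,0],[-1,-0.048,-0.003,0,0,0,0],[-1,-0.048,-0.003,0,0,0,0]]' >/dev/null && python3 ck.py
```

```text
t 14.98 ang 28.2 r 54.8 cwresist 3.44 rad 1.6 Fz 7.1 qd 0.08
t 15.65 ang 22.2 r 54.7 cwresist 3.16 rad 1.16 Fz 6.0 qd 0.13
t 16.32 ang 16.0 r 54.6 cwresist 3.79 rad 1.29 Fz 5.9 qd 0.08
t 16.98 ang 9.8 r 54.5 cwresist 2.8 rad 2.63 Fz 7.2 qd 0.12
t 17.65 ang 3.6 r 54.4 cwresist 3.05 rad 2.63 Fz 5.3 qd 0.05
t 18.32 ang -2.7 r 54.3 cwresist 4.0 rad 3.67 Fz 5.2 qd 0.09
```

```bash
python3 -m jog '[[-1,-0.010,-0.001,0,0,0,0],[-1,-0.019,-0.002,0,0,0,0],[-1,-0.029,-0.004,0,0,0,0],[-1,-0.038,-0.006,0,0,0,0],[-1,-0.048,-0.008,0,0,0,0],[-1,-0.048,-0.008,0,0,0,0],[-1,-0.048,-0.008,0,0,0,0],[-1,-0.048,-0.008,0,0,0,0]]' >/dev/null; python3 ck.py &&
python3 -m jog '[[-1,-0.009,-0.002,0,0,0,0],[-1,-0.019,-0.004,0,0,0,0],[-1,-0.028,-0.007,0,0,0,0],[-1,-0.037,-0.010,0,0,0,0],[-1,-0.047,-0.013,0,0,0,0],[-1,-0.047,-0.013,0,0,0,0],[-1,-0.047,-0.013,0,0,0,0],[-1,-0.047,-0.013,0,0,0,0]]' >/dev/null && python3 ck.py &&
python3 -m jog '[[-1,-0.009,-0.003,0,0,0,0],[-1,-0.018,-0.006,0,0,0,0],[-1,-0.027,-0.010,0,0,0,0],[-1,-0.036,-0.013,0,0,0,0],[-1,-0.045,-0.017,0,0,0,0],[-1,-0.045,-0.017,0,0,0,0],[-1,-0.045,-0.017,0,0,0,0],[-1,-0.045,-0.017,0,0,0,0]]' >/dev/null && python3 ck.py &&
python3 -m jog '[[-1,-0.009,-0.004,0,0,0,0],[-1,-0.017,-0.008,0,0,0,0],[-1,-0.026,-0.013,0,0,0,0],[-1,-0.035,-0.017,0,0,0,0],[-1,-0.043,-0.022,0,0,0,0],[-1,-0.043,-0.022,0,0,0,0],[-1,-0.043,-0.022,0,0,0,0],[-1,-0.043,-0.022,0,0,0,0]]' >/dev/null && python3 ck.py &&
python3 -m jog '[[-1,-0.008,-0.005,0,0,0,0],[-1,-0.017,-0.010,0,0,0,0],[-1,-0.025,-0.015,0,0,0,0],[-1,-0.033,-0.021,0,0,0,0],[-1,-0.041,-0.026,0,0,0,0],[-1,-0.041,-0.026,0,0,0,0],[-1,-0.041,-0.026,0,0,0,0],[-1,-0.041,-0.026,0,0,0,0]]' >/dev/null && python3 ck.py
```

```text
t 18.98 ang -9.4 r 54.3 cwresist 3.04 rad 2.5 Fz 4.9 qd 0.09
t 19.65 ang -15.9 r 54.2 cwresist 3.22 rad 3.29 Fz 5.9 qd 0.1
t 20.32 ang -22.2 r 54.2 cwresist 4.28 rad 3.82 Fz 5.5 qd 0.15
t 20.98 ang -27.6 r 54.1 cwresist 5.21 rad 3.44 Fz 4.8 qd 0.12
t 21.65 ang -28.5 r 53.8 cwresist 15.21 rad 7.34 Fz -1.6 qd 0.09
```

```bash
python3 - <<'E'
from circ import *
from scipy.optimize import least_squares
D=[(73.2,55.5),(65.4,55.4),(57.5,55.3),(51.8,55.3),(46,55.2),(40.1,55),(34.2,54.9),(28.2,54.8),(22.2,54.7),(16,54.6),(9.8,54.5),(3.6,54.4),(-2.7,54.3),(-9.4,54.3),(-15.9,54.2),(-22.2,54.2),(-27.6,54.1)]
P=np.array([[620.1+r*np.cos(np.radians(a)),75.2+r*np.sin(np.radians(a))] for a,r in D]+[[580.2,36.8],[582.8,117.2],[628.9,130.2],[660,38.5]])
f=least_squares(lambda x:np.hypot(P[:,0]-x[0],P[:,1]-x[1])-x[2],[620,75,55]); print(f.x,f.fun.round(1))
c=f.x
b=np.array([620.1+53.8*np.cos(np.radians(-28.5)),75.2+53.8*np.sin(np.radians(-28.5))]);b2=P[16]
print(b,np.degrees(np.arctan2(*(b-c[:2])[::-1])),b2,np.degrees(np.arctan2(*(b2-c[:2])[::-1])))
a0=-36; R=55.0
seq=[a0]+[-32,-26,-18,-9,1,11,21,31]
rows(seq)
cur=31
while cur<600:
    rows([cur+i*13 for i in range(9)]); cur+=104; print("end",cur)
E
```

```text
[619.28895802  75.85027586  55.19897675] [-0.1 -0.  -0.   0.1  0.1  0.   0.   0.   0.   0.  -0.  -0.  -0.1  0.
 -0.  -0.  -0.1  0.1 -0.1 -0.   0. ]
[667.38036066  49.5288587 ] -28.692797723976884 [668.04361364  50.1356845 ] -27.808438669482825
[[-1,0.027,0.018,0,0,0,0],[-1,0.069,0.041,0,0,0,0],[-1,0.129,0.066,0,0,0,0],[-1,0.199,0.082,0,0,0,0],[-1,0.279,0.088,0,0,0,0],[-1,0.359,0.080,0,0,0,0],[-1,0.437,0.058,0,0,0,0],[-1,0.509,0.022,0,0,0,0]]
[[-1,0.083,-0.064,0,0,0,0],[-1,0.149,-0.144,0,0,0,0],[-1,0.196,-0.238,0,0,0,0],[-1,0.220,-0.339,0,0,0,0],[-1,0.221,-0.444,0,0,0,0],[-1,0.199,-0.546,0,0,0,0],[-1,0.154,-0.640,0,0,0,0],[-1,0.089,-0.722,0,0,0,0]]
end 135
[[-1,-0.082,-0.065,0,0,0,0],[-1,-0.176,-0.110,0,0,0,0],[-1,-0.278,-0.133,0,0,0,0],[-1,-0.383,-0.132,0,0,0,0],[-1,-0.484,-0.107,0,0,0,0],[-1,-0.578,-0.061,0,0,0,0],[-1,-0.659,0.006,0,0,0,0],[-1,-0.722,0.089,0,0,0,0]]
end 239
[[-1,-0.043,0.095,0,0,0,0],[-1,-0.064,0.198,0,0,0,0],[-1,-0.061,0.302,0,0,0,0],[-1,-0.035,0.403,0,0,0,0],[-1,0.013,0.496,0,0,0,0],[-1,0.081,0.575,0,0,0,0],[-1,0.165,0.638,0,0,0,0],[-1,0.261,0.679,0,0,0,0]]
end 343
[[-1,0.103,0.019,0,0,0,0],[-1,0.207,0.014,0,0,0,0],[-1,0.308,-0.013,0,0,0,0],[-1,0.400,-0.063,0,0,0,0],[-1,0.478,-0.133,0,0,0,0],[-1,0.539,-0.218,0,0,0,0],[-1,0.579,-0.314,0,0,0,0],[-1,0.596,-0.417,0,0,0,0]]
end 447
[[-1,-0.006,-0.104,0,0,0,0],[-1,-0.036,-0.205,0,0,0,0],[-1,-0.088,-0.296,0,0,0,0],[-1,-0.158,-0.373,0,0,0,0],[-1,-0.244,-0.432,0,0,0,0],[-1,-0.342,-0.470,0,0,0,0],[-1,-0.445,-0.486,0,0,0,0],[-1,-0.549,-0.477,0,0,0,0]]
end 551
[[-1,-0.100,0.031,0,0,0,0],[-1,-0.190,0.084,0,0,0,0],[-1,-0.266,0.156,0,0,0,0],[-1,-0.323,0.244,0,0,0,0],[-1,-0.360,0.341,0,0,0,0],[-1,-0.374,0.445,0,0,0,0],[-1,-0.363,0.549,0,0,0,0],[-1,-0.330,0.648,0,0,0,0]]
end 655
```

```bash
python3 -m jog '[[-1,0.028,0.016,0,0,0,0],[-1,0.072,0.036,0,0,0,0],[-1,0.134,0.060,0,0,0,0],[-1,0.204,0.075,0,0,0,0],[-1,0.284,0.081,0,0,0,0],[-1,0.364,0.073,0,0,0,0],[-1,0.442,0.051,0,0,0,0],[-1,0.514,0.015,0,0,0,0]]' >/dev/null; sed -i 's/\[620.1,75.2\]/[619.29,75.85]/' ck.py; python3 ck.py
python3 -m jog '[[-1,0.083,-0.064,0,0,0,0],[-1,0.149,-0.144,0,0,0,0],[-1,0.196,-0.238,0,0,0,0],[-1,0.220,-0.339,0,0,0,0],[-1,0.221,-0.444,0,0,0,0],[-1,0.199,-0.546,0,0,0,0],[-1,0.154,-0.640,0,0,0,0],[-1,0.089,-0.722,0,0,0,0]]' >/dev/null;  python3 ck.py
```

```text
t 22.32 ang 29.7 r 55.1 cwresist -5.12 rad 3.19 Fz 4.3 qd 9.85
t 22.98 ang 135.2 r 55.3 cwresist -5.37 rad -8.17 Fz 1.1 qd 19.05
```

```bash
python3 -m jog '[[-1,-0.082,-0.065,0,0,0,0],[-1,-0.176,-0.110,0,0,0,0],[-1,-0.278,-0.133,0,0,0,0],[-1,-0.383,-0.132,0,0,0,0],[-1,-0.484,-0.107,0,0,0,0],[-1,-0.578,-0.061,0,0,0,0],[-1,-0.659,0.006,0,0,0,0],[-1,-0.722,0.089,0,0,0,0]]' >/dev/null;  python3 ck.py
python3 -m jog '[[-1,-0.043,0.095,0,0,0,0],[-1,-0.064,0.198,0,0,0,0],[-1,-0.061,0.302,0,0,0,0],[-1,-0.035,0.403,0,0,0,0],[-1,0.013,0.496,0,0,0,0],[-1,0.081,0.575,0,0,0,0],[-1,0.165,0.638,0,0,0,0],[-1,0.261,0.679,0,0,0,0]]' >/dev/null;  python3 ck.py
```

```text
t 23.65 ang -124.7 r 55.3 cwresist -4.98 rad -0.96 Fz 11.5 qd 16.98
t 24.32 ang -20.2 r 55.3 cwresist -6.2 rad 1.63 Fz 8.6 qd 11.92
```

```bash
python3 -m jog '[[-1,0.103,0.019,0,0,0,0],[-1,0.207,0.014,0,0,0,0],[-1,0.308,-0.013,0,0,0,0],[-1,0.400,-0.063,0,0,0,0],[-1,0.478,-0.133,0,0,0,0],[-1,0.539,-0.218,0,0,0,0],[-1,0.579,-0.314,0,0,0,0],[-1,0.596,-0.417,0,0,0,0]]' >/dev/null;  python3 ck.py
python3 -m jog '[[-1,-0.006,-0.104,0,0,0,0],[-1,-0.036,-0.205,0,0,0,0],[-1,-0.088,-0.296,0,0,0,0],[-1,-0.158,-0.373,0,0,0,0],[-1,-0.244,-0.432,0,0,0,0],[-1,-0.342,-0.470,0,0,0,0],[-1,-0.445,-0.486,0,0,0,0],[-1,-0.549,-0.477,0,0,0,0]]' >/dev/null;  python3 ck.py
python3 - <<'E'
from circ import *
rows([551,562,574,586,598,610,621,631,640])
rows([640,647,654,661,667,673,678,682,685])
E
```

```text
t 24.98 ang 87.5 r 55.2 cwresist -4.85 rad -3.76 Fz 4.8 qd 22.13
t 25.65 ang -171.5 r 55.3 cwresist -4.66 rad -8.52 Fz 1.8 qd 16.22
[[-1,-0.085,0.025,0,0,0,0],[-1,-0.170,0.070,0,0,0,0],[-1,-0.244,0.132,0,0,0,0],[-1,-0.303,0.209,0,0,0,0],[-1,-0.346,0.295,0,0,0,0],[-1,-0.368,0.381,0,0,0,0],[-1,-0.374,0.461,0,0,0,0],[-1,-0.367,0.533,0,0,0,0]]
[[-1,0.013,0.055,0,0,0,0],[-1,0.033,0.108,0,0,0,0],[-1,0.059,0.158,0,0,0,0],[-1,0.086,0.198,0,0,0,0],[-1,0.117,0.235,0,0,0,0],[-1,0.146,0.263,0,0,0,0],[-1,0.170,0.284,0,0,0,0],[-1,0.190,0.298,0,0,0,0]]
```

```bash
python3 -m jog '[[-1,-0.085,0.025,0,0,0,0],[-1,-0.170,0.070,0,0,0,0],[-1,-0.244,0.132,0,0,0,0],[-1,-0.303,0.209,0,0,0,0],[-1,-0.346,0.295,0,0,0,0],[-1,-0.368,0.381,0,0,0,0],[-1,-0.374,0.461,0,0,0,0],[-1,-0.367,0.533,0,0,0,0]]' >/dev/null;  python3 ck.py
python3 -m jog '[[-1,0.013,0.055,0,0,0,0],[-1,0.033,0.108,0,0,0,0],[-1,0.059,0.158,0,0,0,0],[-1,0.086,0.198,0,0,0,0],[-1,0.117,0.235,0,0,0,0],[-1,0.146,0.263,0,0,0,0],[-1,0.170,0.284,0,0,0,0],[-1,0.190,0.298,0,0,0,0]]' >/dev/null;  python3 ck.py
python3 - <<'E'
from circ import *
step(685,693); step(685,694.5);step(685,696)
E
```

```text
t 26.32 ang -82.9 r 55.3 cwresist -4.3 rad 0.93 Fz 12.1 qd 15.5
t 26.98 ang -37.7 r 55.3 cwresist -4.07 rad 2.11 Fz 9.0 qd 3.23
693 [[-1,0.011,0.007,0,0,0,0],[-1,0.022,0.014,0,0,0,0],[-1,0.033,0.021,0,0,0,0],[-1,0.044,0.027,0,0,0,0],[-1,0.055,0.033,0,0,0,0],[-1,0.055,0.033,0,0,0,0],[-1,0.055,0.033,0,0,0,0],[-1,0.055,0.033,0,0,0,0]]
694.5 [[-1,0.013,0.009,0,0,0,0],[-1,0.026,0.017,0,0,0,0],[-1,0.039,0.024,0,0,0,0],[-1,0.052,0.032,0,0,0,0],[-1,0.066,0.039,0,0,0,0],[-1,0.066,0.039,0,0,0,0],[-1,0.066,0.039,0,0,0,0],[-1,0.066,0.039,0,0,0,0]]
696 [[-1,0.015,0.010,0,0,0,0],[-1,0.030,0.019,0,0,0,0],[-1,0.045,0.028,0,0,0,0],[-1,0.061,0.036,0,0,0,0],[-1,0.077,0.044,0,0,0,0],[-1,0.077,0.044,0,0,0,0],[-1,0.077,0.044,0,0,0,0],[-1,0.077,0.044,0,0,0,0]]
```

```bash
python3 -m jog '[[-1,0.013,0.009,0,0,0,0],[-1,0.026,0.017,0,0,0,0],[-1,0.039,0.024,0,0,0,0],[-1,0.052,0.032,0,0,0,0],[-1,0.066,0.039,0,0,0,0],[-1,0.066,0.039,0,0,0,0],[-1,0.066,0.039,0,0,0,0],[-1,0.066,0.039,0,0,0,0]]' >/dev/null;  python3 ck.py
```

```text
t 27.65 ang -28.0 r 55.3 cwresist -2.76 rad 3.77 Fz 7.8 qd 0.13
```

```bash
python3 -m jog '[[-1,-0.008,0.002,0,0,0,0],[-1,-0.016,0.005,0,0,0,0],[-1,-0.023,0.007,0,0,0,0],[-1,-0.023,0.007,0,0,0,0],[-0.6,-0.023,0.007,0,0,0,0],[-0.2,-0.023,0.007,0,0,0,0],[0.2,-0.023,0.007,0,0,0,0],[0.2,-0.023,0.007,0,0,0,0]]' >/dev/null;  python3 ck.py
python3 -m jog '[[0.3,0,0,-0.02,0,0,0],[0.3,0,0,-0.07,0,0,0],[0.3,0,0,-0.15,0,0,0],[0.3,0,0,-0.25,0,0,0],[0.3,0,0,-0.36,0,0,0],[0.3,0,0,-0.45,0,0,0],[0.3,0,0,-0.52,0,0,0],[0.3,0,0,-0.55,0,0,0]]'
python3 - <<'E'
from h import *
M=T("wrist"); p,d=arm.capture("wrist"); np.save("pics/w3_d.npy",d);np.save("pics/w3_M.npy",M); cv2.imwrite("pics/w3.png",p[:,:,::-1]); print(arm.sense()["tcp_pos"])
E
```

```text
t 28.32 ang -27.9 r 54.1 cwresist -0.04 rad 0.29 Fz -0.0 qd 0.38
clock: 28.98
tcp_pos: [669.7, 51.6, 255.0]
ee_rot: [[-0.001, 1.0, 0.004], [1.0, 0.001, 0.0], [0.0, 0.004, -1.0]]
force: [-0.1, -0.3, -0.1]
width: 0.649
[669.67909922  51.62148254 254.85016932]
```

View pics/w3.png

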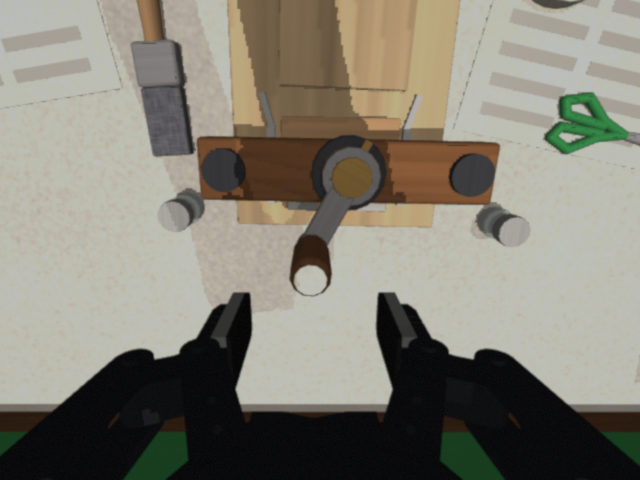

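```bash
python3 -m jog '[[0.3,0.01,-0.06,0,0,0,0.05],[0.3,0.02,-0.17,0,0,0,0.11],[0.3,0.04,-0.3,0,0,0,0.17],[0.3,0.06,-0.44,0,0,0,0.23],[0.3,0.08,-0.58,0,0,0,0.3],[0.3,0.1,-0.72,0,0,0,0.37],[0.3,0.12,-0.85,0,0,0,0.44],[0.3,0.14,-0.98,0,0,0,0.5]]'|head -3
python3 -m jog '[[0.3,-0.08,-0.1,0,0,0,0.06],[0.3,-0.16,-0.21,0.02,0,0,0.13],[0.3,-0.25,-0.32,0.06,0,0,0.2],[0.3,-0.34,-0.44,0.13,0,0,0.27],[0.3,-0.43,-0.56,0.21,0,0,0.34],[0.3,-0.52,-0.67,0.3,0,0,0.41],[0.3,-0.59,-0.76,0.38,0,0,0.47],[0.3,-0.625,-0.813,0.43,0,0,0.5]]'
python3 - <<'E'
from h import *
print(arm.sense()["joint_pos"].round(1))
M=T("wrist"); p,d=arm.capture("wrist"); np.save("pics/w4_d.npy",d);np.save("pics/w4_M.npy",M); cv2.imwrite("pics/w4.png",p[:,:,::-1])
M=T("top"); p,d=arm.capture("top"); np.save("pics/t4_d.npy",d); cv2.imwrite("pics/t4.png",cv2.resize(p[140:340,200:440,::-1],None,fx=3,fy=3,interpolation=2))
E
```

```text
clock: 29.7
tcp_pos: [549.9, 68.1, 251.8]
ee_rot: [[0.71, 0.704, -0.001], [0.704, -0.71, -0.0], [-0.001, -0.001, -1.0]]
clock: 30.37
tcp_pos: [426.4, 83.8, 199.4]
ee_rot: [[1.0, -0.003, -0.003], [-0.003, -1.0, -0.001], [-0.003, 0.001, -1.0]]
force: [-0.6, -0.1, -0.4]
width: 0.649
[-12.7   8.4  -2.1 121.5   0.4  50.2 -15.2]
```

View pics/w4.png

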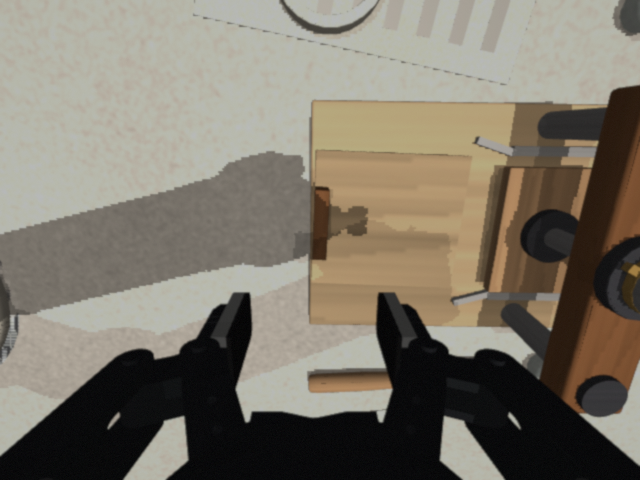

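View pics/t4.png

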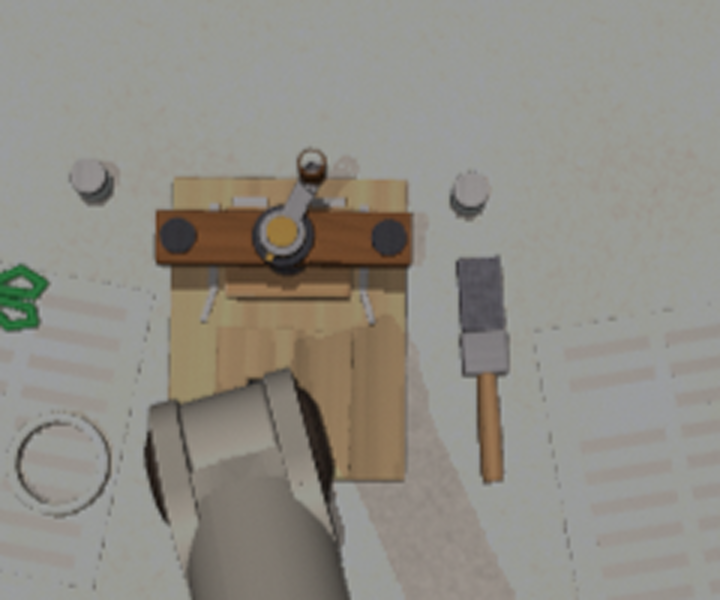

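```bash
python3 - <<'E'
from h import *
M=np.load("pics/w4_M.npy"); d=np.load("pics/w4_d.npy"); c=arm.get_calibration("wrist"); f,cx,cy=K(c)
V,U=np.mgrid[0:480,0:640]; P=(np.stack([(U-cx)/f,-(V-cy)/f,-np.ones_like(U)],-1)*d[...,None])@M[:3,:3].T+M[:3,3]
ok=(d>0)&(V<345)
def reg(x0,x1,y0,y1,z0,z1): return ok&(P[...,0]>x0)&(P[...,0]<x1)&(P[...,1]>y0)&(P[...,1]<y1)&(P[...,2]>z0)&(P[...,2]<z1)
m=reg(410,575,0,160,24.3,33); print(m.sum(),np.median(P[m],0))
m=cv2.morphologyEx(m.astype(np.uint8),cv2.MORPH_OPEN,np.ones((3,3)))>0
print(cv2.minAreaRect(P[m][:,:2].astype(np.float32)))
Q=P[m]; 
for a in(0.5,2,98,99.5): print(a,np.percentile(Q[:,:2],a,axis=0).round(1))
m2=reg(405,460,20,150,40,60); print(m2.sum(),cv2.minAreaRect(P[m2][:,:2].astype(np.float32)),np.median(P[m2],0))
# edges: right edge, left edge by x slices; back edge by y slices
for x in range(445,545,15):
    s=Q[np.abs(Q[:,0]-x)<4]; print(x,s[:,1].min().round(1),s[:,1].max().round(1))
for y in range(30,140,15):
    s=Q[np.abs(Q[:,1]-y)<3]; print(y,s[:,0].min().round(1),s[:,0].max().round(1))
a=P[reg(582,592,40,110,25,60)]; print("platen",np.median(a,0),len(a)); b=P[reg(560,572,40,110,5,24)]; print("bed",np.median(b,0))
vis=(np.clip((P[...,2]-10)/50,0,1)*255).astype(np.uint8); cv2.imwrite("pics/w4h.png",cv2.applyColorMap(vis,2))
E
```

```text
18655 [493.12416289  86.98594855  28.33800803]
((496.12127685546875, 73.83084869384766), (152.14028930664062, 151.22671508789062), 2.0524234771728516)
0.5 [425.6  19.2]
2 [429.8  23. ]
98 [552.6 139.3]
99.5 [563.8 142.4]
1031 ((429.9907531738281, 83.79415130615234), (59.666412353515625, 11.999265670776367), 87.55866241455078) [429.80648524  85.54111274  48.30458705]
445 22.6 142.5
460 22.2 142.3
475 21.2 141.7
490 21.1 140.9
505 20.4 140.1
520 19.6 139.9
535 19.4 139.1
30 421.8 551.7
45 422.8 552.7
60 436.4 553.2
75 437.1 553.7
90 437.8 554.2
105 437.7 555.2
120 425.6 555.8
135 426.5 556.3
platen [586.92493828  77.46538591  43.32352464] 955
bed [566.01165634  76.47969737  19.30832455]
```

View pics/w4h.png

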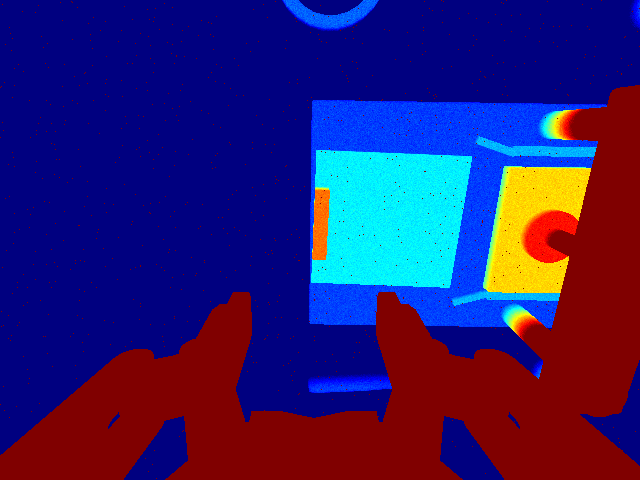

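```bash
python3 -m jog '[[0.3,0.005,0,0.06,0,0,0],[0.3,0.01,0,0.18,0,0,0.002],[0.3,0.02,0,0.33,0,0,0.004],[0.3,0.025,0,0.49,0,0,0.006],[0.3,0.03,0,0.65,0,0,0.009],[0.1,0.03,0,0.8,0,0,0.009],[0,0.03,0,0.92,0,0,0.009],[-0.1,0.03,0,0.98,0,0,0.009]]'
python3 - <<'E'
from h import *
M=np.load("pics/w4_M.npy"); d=np.load("pics/w4_d.npy"); c=arm.get_calibration("wrist"); f,cx,cy=K(c)
V,U=np.mgrid[0:480,0:640]; P=(np.stack([(U-cx)/f,-(V-cy)/f,-np.ones_like(U)],-1)*d[...,None])@M[:3,:3].T+M[:3,3]
ok=(d>0)&(V<345)
for x in range(560,606,6):
    for lo,hi in((128,160),(0,25)):
        m=ok&(np.abs(P[...,0]-x)<3)&(P[...,1]>lo)&(P[...,1]<hi)&(P[...,2]>22.5)&(P[...,2]<30); y=P[m][:,1]
        print(x,m.sum(),(np.percentile(y,[5,95]).round(1) if m.sum()>3 else ""),end=" | ")
    print()
E
```

```text
clock: 31.13
tcp_pos: [432.8, 83.6, 81.3]
ee_rot: [[1.0, -0.012, -0.001], [-0.012, -1.0, -0.0], [-0.001, 0.0, -1.0]]
force: [-0.1, -0.0, 0.6]
width: 0.448
560 32 [147.8 153.7] | 560 38 [0.4 4.9] | 
566 59 [146.2 152.6] | 566 42 [1.4 6.4] | 
572 58 [144.4 150.3] | 572 48 [2.5 8.6] | 
578 58 [142.9 148.7] | 578 43 [ 3.7 10.2] | 
584 61 [140.4 146.2] | 584 54 [ 5.2 12.1] | 
590 68 [138.8 145.8] | 590 49 [ 5.1 12.6] | 
596 72 [138.9 146.1] | 596 50 [ 4.5 12.4] | 
602 65 [138.8 146.1] | 602 46 [ 4.7 11.5] |
```

```bash
python3 -m jog '[[-0.1,-0.005,0,0.03,0,0,0],[-0.1,-0.01,0,0.08,0,0,0],[-0.1,-0.02,0,0.14,0,0,0],[-0.1,-0.02,0,0.19,0,0,0],[-0.1,-0.02,0,0.24,0,0,0.003],[-0.1,-0.02,0,0.275,0,0,0.003],[-0.1,-0.02,0,0.294,0,0,0.003],[-0.1,-0.02,0,0.294,0,0,0.003]]'
python3 -m jog '[[-0.4,0,0,0,0,0,0],[-0.6,0,0,0,0,0,0],[-0.8,0,0,0,0,0,0],[-1,0,0,0,0,0,0],[-1,0,0,0,0,0,0],[-1,0,0,0,0,0,0],[-1,0,0,0,0,0,0],[-1,0,0,0,0,0,0]]' 40
```

```text
clock: 31.8
tcp_pos: [430.0, 83.9, 47.3]
ee_rot: [[1.0, -0.018, -0.001], [-0.018, -1.0, -0.0], [-0.001, 0.0, -1.0]]
force: [-0.5, 0.3, -0.4]
width: 0.447
clock: 32.47
tcp_pos: [430.7, 83.9, 48.2]
ee_rot: [[1.0, -0.018, 0.001], [-0.018, -1.0, 0.0], [0.001, -0.0, -1.0]]
force: [-0.7, -1.1, 5.9]
width: 0.13
```

```bash
python3 -m jog '[[-1,0.005,0.012,-0.005,0,0,0],[-1,0.02,0.03,-0.01,0,0,0],[-1,0.05,0.043,-0.017,0,0,0],[-1,0.1,0.043,-0.017,0,0,0],[-1,0.16,0.043,-0.017,0,0,0],[-1,0.23,0.043,-0.017,0,0,0],[-1,0.29,0.043,-0.017,0,0,0],[-1,0.33,0.043,-0.017,0,0,0]]'
python3 - <<'E'
from h import *
M=T("wrist"); p,d=arm.capture("wrist"); np.save("pics/w5_d.npy",d);np.save("pics/w5_M.npy",M); cv2.imwrite("pics/w5.png",p[:,:,::-1])
E
```

```text
clock: 33.13
tcp_pos: [471.4, 78.1, 49.8]
ee_rot: [[1.0, -0.018, 0.001], [-0.018, -1.0, 0.0], [0.001, -0.0, -1.0]]
force: [-0.2, 0.6, -3.3]
width: 0.129
```

View pics/w5.png

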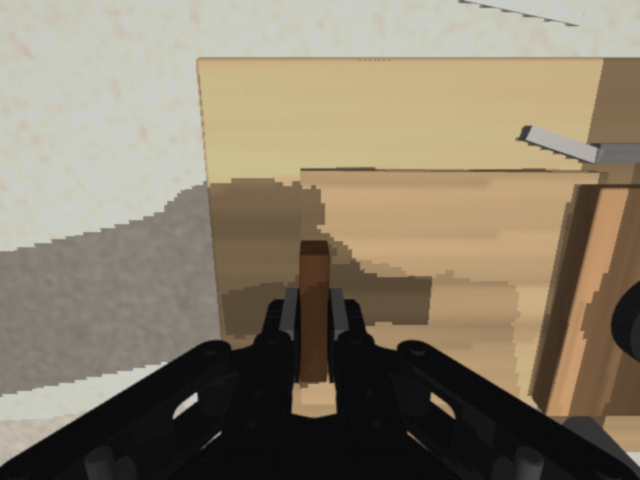

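```bash
python3 - <<'E'
from h import *
M=np.load("pics/w5_M.npy"); d=np.load("pics/w5_d.npy")
for nm,u,v,z in[("packL f",302,171,30),("packL b",590,172,30),("rail in",630,163,26),("rail in",600,162,26)]:
    print(nm,unp("wrist",u,v,z=z,M=M).round(1),unp("wrist",u,v+3,d=d[v+3,u],M=M).round(1),unp("wrist",u,v-4,d=d[v-4,u],M=M).round(1))
E
```

```text
packL f [466.2 137.6  30. ] [466.1 136.3  29.6] [465.8 138.1  18.6]
packL b [586.6 135.2  30. ] [587.2 133.8  29.5] [594.4 135.6  19.4]
rail in [605.9 138.2  26. ] [611.4 136.2  20.1] [606.5 139.7  24.8]
rail in [593.  138.8  26. ] [599.1 136.8  18.8] [593.3 140.4  25.2]
```

```bash
python3 -m jog '[[-1,0.01,0,0.008,0,0,0],[-1,0.05,0,0.015,0,0,0],[-1,0.12,0,0.015,0,0,0],[-1,0.2,0,0.015,0,0,0],[-1,0.28,0,0.015,0,0,0],[-1,0.36,0,0.015,0,0,0],[-1,0.42,0,0.015,0,0,0],[-1,0.45,0,0.015,0,0,0]]'
python3 -m jog '[[-1,0.01,0,0,0,0,0],[-1,0.02,0,0,0,0,0],[-1,0.03,0,0,0,0,0],[-1,0.04,0,0,0,0,0],[-1,0.05,0,0,0,0,0],[-1,0.06,0,0,0,0,0],[-1,0.06,0,0,0,0,0],[-1,0.06,0,0,0,0,0]]'
```

```text
clock: 33.85
tcp_pos: [525.0, 77.3, 48.4]
ee_rot: [[1.0, -0.018, 0.002], [-0.018, -1.0, 0.0], [0.002, -0.0, -1.0]]
force: [0.9, 0.3, -3.7]
width: 0.128
clock: 34.52
tcp_pos: [526.5, 77.1, 48.0]
ee_rot: [[1.0, -0.017, -0.009], [-0.017, -1.0, -0.001], [-0.009, 0.001, -1.0]]
force: [-12.9, -0.7, 15.8]
width: 0.127
```

```bash
python3 - <<'E'
from h import *
M=T("wrist"); p,d=arm.capture("wrist"); np.save("pics/w6_d.npy",d);np.save("pics/w6_M.npy",M); cv2.imwrite("pics/w6.png",p[:,:,::-1])
p,d=arm.capture("side"); np.save("pics/s6_d.npy",d); cv2.imwrite("pics/s6.png",cv2.resize(p[170:300,230:390,::-1],None,fx=4.6,fy=4.6,interpolation=2))
E
```

```text
(no output)
```

View pics/w6.png

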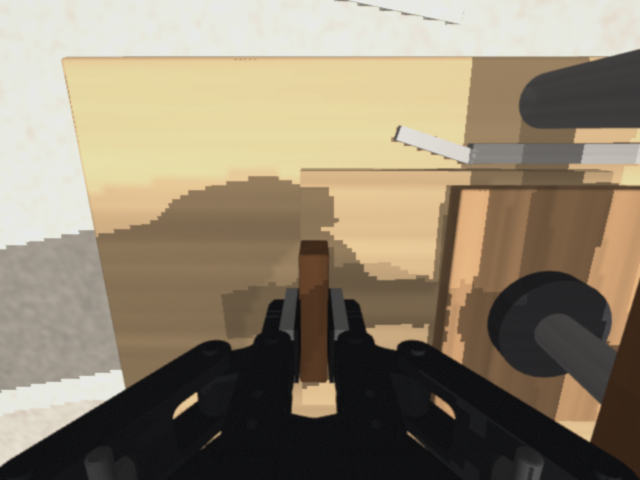

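View pics/s6.png

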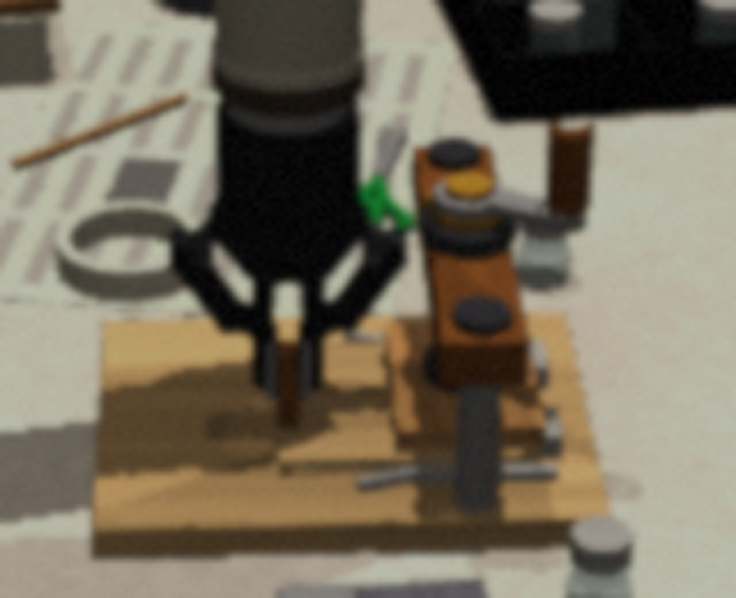

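```bash
python3 - <<'E'
from h import *
d=np.load("pics/s6_d.npy"); M=T("side")
V,U=np.mgrid[0:480,0:640]; c=arm.get_calibration("side"); f,cx,cy=K(c)
P=(np.stack([(U-cx)/f,-(V-cy)/f,-np.ones_like(U)],-1)*d[...,None])@M[:3,:3].T+M[:3,3]
# gripper points: y 30..125, z 60..180, x<600
m=(P[...,1]>25)&(P[...,1]<130)&(P[...,2]>55)&(P[...,2]<260)&(P[...,0]<596)&(P[...,0]>450)&(U<322)
Q=P[m]
for z in range(60,260,12):
    s=Q[np.abs(Q[:,2]-z)<6]
    if len(s): print(z,s[:,0].min().round(),s[:,0].max().round(),s[:,1].min().round(),len(s))
def zm(z): return lambda p:(p*4.6-np.array([230,170])*4.6).round()
for P0 in([597,77,102],[597,77,130],[597,77,116],[583,77,116],[619,77,162]): print(P0,zm(0)(proj("side",P0,M)))
for nm,(u,v) in{"packFR":(280,470),"rightedge":(390,461),"railtip":(360,487)}.items(): print(nm,unp("side",230+u/4.6,170+v/4.6,z=29,M=M).round(1))
i=cv2.imread("pics/w6.png"); cv2.imwrite("pics/w6z.png",cv2.resize(i[110:230,380:640],None,fx=3,fy=3,interpolation=2))
M=np.load("pics/w6_M.npy"); print(unp("wrist",610,171,z=29,M=M), unp("wrist",450,188,z=44,M=M),unp("wrist",470,162,z=26,M=M))
E
```

```text
60 508.0 546.0 61.0 42
72 506.0 561.0 62.0 51
84 489.0 565.0 59.0 107
96 480.0 575.0 58.0 126
108 475.0 582.0 56.0 122
120 468.0 589.0 54.0 181
132 466.0 590.0 54.0 229
144 481.0 575.0 51.0 174
156 488.0 567.0 47.0 59
168 491.0 565.0 36.0 111
180 491.0 565.0 35.0 144
192 491.0 565.0 35.0 141
204 491.0 565.0 34.0 188
216 494.0 564.0 37.0 108
228 489.0 567.0 33.0 147
240 490.0 567.0 31.0 161
252 490.0 564.0 36.0 155
[597, 77, 102] [417. 283.]
[597, 77, 130] [418. 238.]
[597, 77, 116] [417. 260.]
[583, 77, 116] [391. 261.]
[619, 77, 162] [461. 183.]
packFR [520.3  10.8  29. ]
rightedge [578.8  15.9  29. ]
railtip [561.2  -7.4  29. ]
[647.9294502  134.79526223  29.        ] [577.3243163  131.20187032  44.        ] [591.35969221 139.0088888   26.        ]
```

View pics/w6z.png

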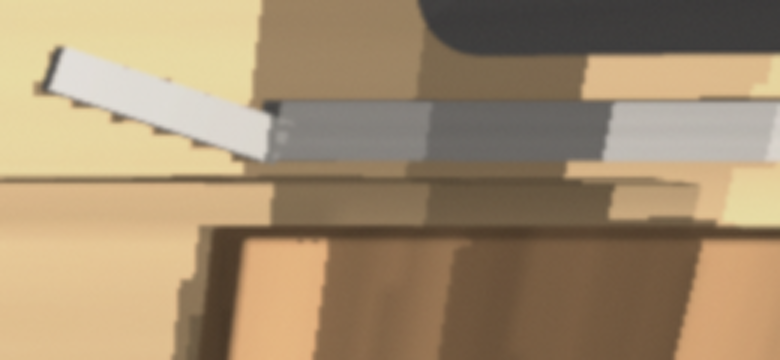

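```bash
python3 -m jog '[[-1,-0.03,0,0,0,0,0],[-1,-0.06,0,0,0,0,0],[-1,-0.09,0,0,0,0,0],[-1,-0.105,0,0,0,0,0],[-0.8,-0.105,0,0,0,0,0],[-0.6,-0.105,0,0,0,0,0],[-0.45,-0.105,0,0,0,0,0],[-0.45,-0.105,0,0,0,0,0]]'
python3 -m jog '[[-0.45,0,0,-0.03,0,0,0],[-0.45,0,0,-0.1,0,0,0],[-0.45,0,0,-0.2,0,0,0],[-0.45,0,0,-0.32,0,0,-0.05],[-0.6,-0.03,0,-0.42,0,0,-0.1],[-0.7,-0.07,0,-0.5,0,0,-0.16],[-0.8,-0.12,0,-0.55,0,0,-0.22],[-1,-0.17,0,-0.55,0,0,-0.29]]'
```

```text
clock: 35.28
tcp_pos: [518.3, 77.2, 47.9]
ee_rot: [[1.0, -0.018, -0.0], [-0.018, -1.0, 0.0], [-0.0, -0.0, -1.0]]
force: [0.1, 0.3, -0.4]
width: 0.274
clock: 35.95
tcp_pos: [499.4, 77.8, 116.9]
ee_rot: [[0.904, 0.428, 0.004], [0.428, -0.904, 0.0], [0.004, 0.002, -1.0]]
force: [-0.4, 0.3, -0.7]
width: 0.002
```

```bash
python3 -m jog '[[-1,-0.02,-0.01,0,0,0,-0.07],[-1,-0.05,-0.02,0,0,0,-0.14],[-1,-0.08,-0.04,0,0,0,-0.21],[-1,-0.11,-0.05,0,0,0,-0.28],[-1,-0.128,-0.06,0,0,0,-0.35],[-1,-0.128,-0.06,0,0,0,-0.42],[-1,-0.128,-0.06,0,0,0,-0.49],[-1,-0.128,-0.06,0,0,0,-0.55]]'
python3 -m jog '[[-1,0,0,0.05,0,0,-0.05],[-1,0,0,0.13,0,0,-0.1],[-1,0,0,0.23,0,0,-0.14],[-1,0,0,0.33,0,0,-0.157],[-1,0,0,0.43,0,0,-0.157],[-1,0,0,0.52,0,0,-0.157],[-1,0,0,0.58,0,0,-0.157],[-1,0,0,0.6,0,0,-0.157]]'
python3 - <<'E'
from h import *
M=T("wrist"); p,d=arm.capture("wrist"); np.save("pics/w7_d.npy",d);np.save("pics/w7_M.npy",M); cv2.imwrite("pics/w7.png",p[:,:,::-1])
E
```

```text
clock: 36.62
tcp_pos: [481.5, 77.4, 115.4]
ee_rot: [[0.261, 0.965, 0.002], [0.965, -0.261, -0.001], [-0.0, 0.002, -1.0]]
force: [-0.4, 0.1, 0.5]
width: 0.002
clock: 37.28
tcp_pos: [480.3, 77.4, 41.0]
ee_rot: [[0.023, 1.0, -0.002], [1.0, -0.023, -0.001], [-0.001, -0.002, -1.0]]
force: [-0.5, 0.4, -0.4]
width: -0.004
```

View pics/w7.png

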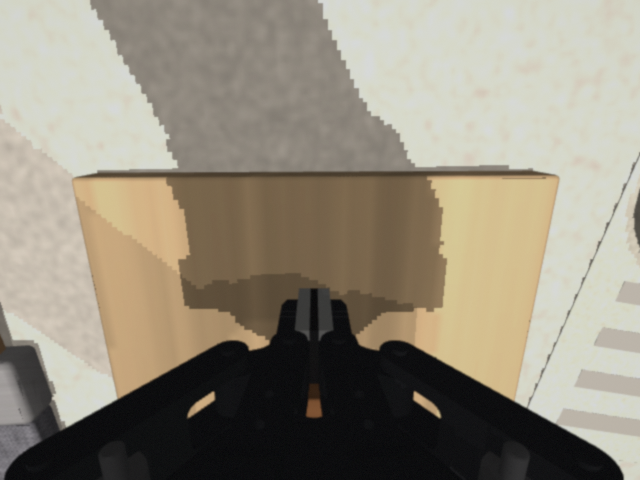

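```bash
python3 -m jog '[[-1,0,0.02,0,0,0,0],[-1,0,0.06,0,0,0,0],[-1,0,0.1,0,0,0,0],[-1,0,0.14,0,0,0,0],[-1,0,0.18,0,0,0,0],[-1,0,0.22,0,0,0,0],[-1,0,0.25,0,0,0,0],[-1,0,0.265,0,0,0,0]]'
python3 -m jog '[[-1,0,0.008,0,0,0,0],[-1,0,0.017,0,0,0,0],[-1,0,0.025,0,0,0,0],[-1,0,0.033,0,0,0,0],[-1,0,0.042,0,0,0,0],[-1,0,0.05,0,0,0,0],[-1,0,0.05,0,0,0,0],[-1,0,0.05,0,0,0,0]]'
```

```text
clock: 38.0
tcp_pos: [512.8, 76.9, 41.9]
ee_rot: [[0.023, 1.0, -0.001], [1.0, -0.023, -0.0], [-0.0, -0.001, -1.0]]
force: [-3.7, 0.1, 2.8]
width: -0.004
clock: 38.67
tcp_pos: [519.5, 76.7, 42.1]
ee_rot: [[0.023, 1.0, 0.001], [1.0, -0.023, 0.0], [0.0, 0.001, -1.0]]
force: [-0.6, -0.4, -1.1]
width: -0.001
```

```bash
python3 -m jog '[[-1,0,0.008,0,0,0,0],[-1,0,0.017,0,0,0,0],[-1,0,0.025,0,0,0,0],[-1,0,0.033,0,0,0,0],[-1,0,0.042,0,0,0,0],[-1,0,0.05,0,0,0,0],[-1,0,0.05,0,0,0,0],[-1,0,0.05,0,0,0,0]]'
python3 - <<'E'
from h import *
M=T("wrist"); p,d=arm.capture("wrist"); np.save("pics/w8_d.npy",d);np.save("pics/w8_M.npy",M); cv2.imwrite("pics/w8.png",p[:,:,::-1])
p,d=arm.capture("side"); np.save("pics/s8_d.npy",d); cv2.imwrite("pics/s8.png",cv2.resize(p[170:300,230:390,::-1],None,fx=4.6,fy=4.6,interpolation=2))
E
```

```text
clock: 39.33
tcp_pos: [521.5, 76.7, 41.5]
ee_rot: [[0.022, 1.0, -0.006], [1.0, -0.022, -0.001], [-0.001, -0.006, -1.0]]
force: [-10.2, 0.5, 7.8]
width: -0.002
```

View pics/s8.png

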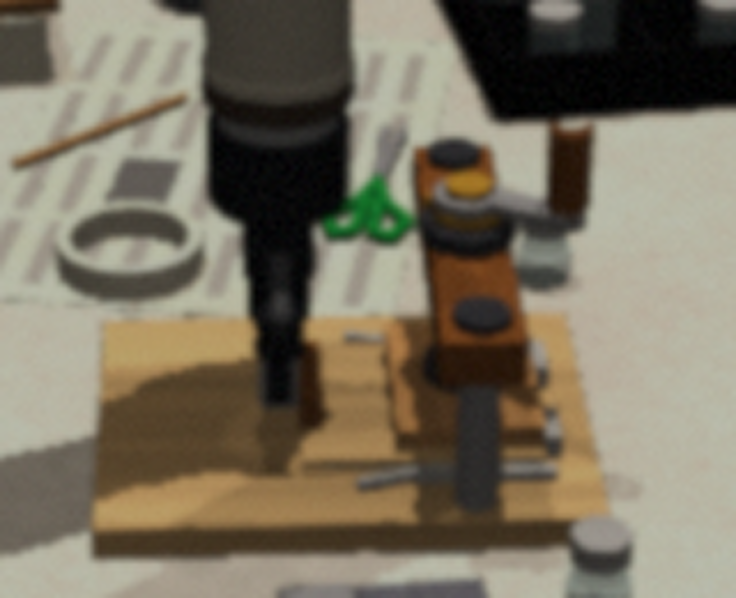

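```bash
python3 -m jog '[[-1,0,0.01,0,0,0,0],[-1,0,0.02,0,0,0,0],[-1,0,0.025,0,0,0,0],[-1,0,0.025,0,0,0,0],[-1,0,0.01,0,0,0,0],[-1,0,-0.02,0,0,0,0],[-1,0,-0.06,0,0,0,0],[-1,0,-0.12,0,0,0,0]]'
python3 -m jog '[[-1,0,-0.05,-0.05,0,0,0],[-1,0,-0.1,-0.15,0,0,0],[-1,0,-0.15,-0.3,0,0,0],[-1,0,-0.18,-0.45,0,0,0],[-1,0,-0.18,-0.6,0,0,0],[-1,0,-0.18,-0.75,0,0,0],[-1,0,-0.18,-0.88,0,0,0],[-1,0,-0.18,-0.95,0,0,0]]'
python3 -m jog '[[-1,0,0.05,-0.08,0,0,0],[-1,0,0.15,-0.16,0,0,0],[-1,0,0.28,-0.24,0,0,0],[-1,0,0.42,-0.32,0,0,0],[-1,0,0.56,-0.4,0,0,0],[-1,0,0.7,-0.48,0,0,0],[-1,0,0.82,-0.55,0,0,0],[-1,0,0.9,-0.6,0,0,0]]'
python3 - <<'E'
from h import *
M=T("wrist"); p,d=arm.capture("wrist"); np.save("pics/w9_d.npy",d);np.save("pics/w9_M.npy",M); cv2.imwrite("pics/w9.png",p[:,:,::-1])
p,d=arm.capture("side"); np.save("pics/s9_d.npy",d); cv2.imwrite("pics/s9.png",cv2.resize(p[170:300,230:390,::-1],None,fx=4.6,fy=4.6,interpolation=2))
E
```

```text
clock: 40.1
tcp_pos: [511.9, 77.1, 42.5]
ee_rot: [[0.023, 1.0, 0.003], [1.0, -0.023, 0.001], [0.001, 0.003, -1.0]]
force: [0.0, -0.5, -0.6]
width: -0.004
clock: 40.77
tcp_pos: [489.9, 77.7, 158.5]
ee_rot: [[0.022, 1.0, 0.004], [1.0, -0.022, 0.0], [0.0, 0.004, -1.0]]
force: [0.1, -0.8, -0.8]
width: 0.003
clock: 41.43
tcp_pos: [598.3, 74.8, 228.8]
ee_rot: [[0.023, 1.0, 0.002], [1.0, -0.023, 0.0], [0.0, 0.002, -1.0]]
force: [0.9, 0.0, -0.4]
width: -0.004
```

View pics/w9.png

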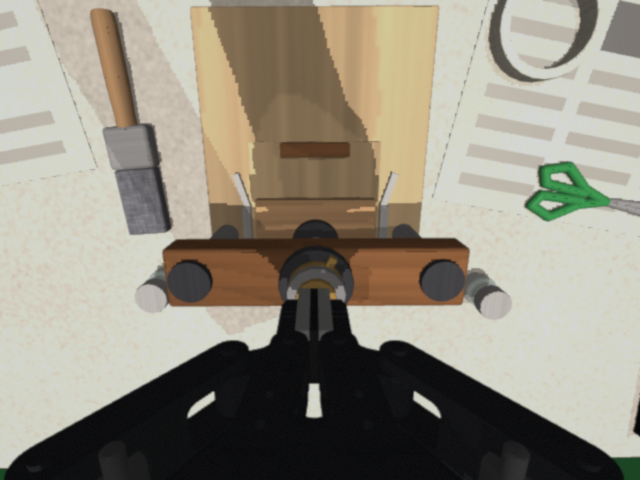

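View pics/s9.png

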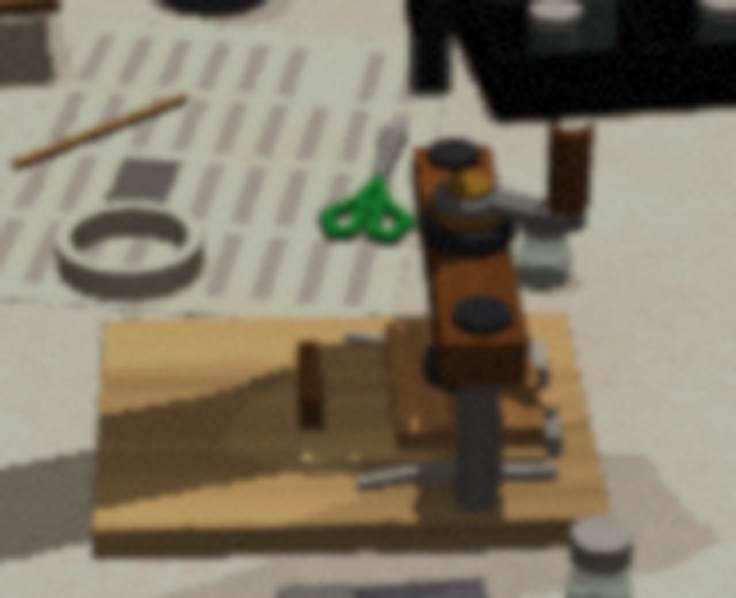

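```bash
python3 - <<'E'
from h import *
M=np.load("pics/w9_M.npy"); d=np.load("pics/w9_d.npy"); c=arm.get_calibration("wrist"); f,cx,cy=K(c)
V,U=np.mgrid[0:480,0:640]; P=(np.stack([(U-cx)/f,-(V-cy)/f,-np.ones_like(U)],-1)*d[...,None])@M[:3,:3].T+M[:3,3]
ok=(d>0)&(V<235)
def reg(x0,x1,y0,y1,z0,z1): return ok&(P[...,0]>x0)&(P[...,0]<x1)&(P[...,1]>y0)&(P[...,1]<y1)&(P[...,2]>z0)&(P[...,2]<z1)
m=reg(500,560,30,125,42,60); print("batten",m.sum(),cv2.minAreaRect(P[m][:,:2].astype(np.float32)))
for y in(25,35,40,112,120,128):
    s=P[reg(490,575,y-3,y+3,24.5,33)][:,0]; b=P[reg(390,480,y-3,y+3,10,24)][:,0]; print(y,"pack front",np.percentile(s,2).round(1),"bed front",np.percentile(b,1).round(1))
for x in(545,552,560,568):
    s=P[reg(x-3,x+3,0,160,24.5,33)][:,1]; r=P[reg(x-3,x+3,0,160,15,33)][:,1]; print(x,np.percentile(s,[1,99]).round(1))
print("platen",np.median(P[reg(582,590,40,110,30,60)],0),"bed",np.median(P[reg(440,500,40,110,10,25)],0))
E
```

```text
batten 977 ((536.5192260742188, 76.06553649902344), (59.63170623779297, 10.959789276123047), 88.78114318847656)
25 pack front 530.2 bed front 420.4
35 pack front 530.3 bed front 420.7
40 pack front 531.0 bed front 420.9
112 pack front 531.9 bed front 422.4
120 pack front 532.0 bed front 422.6
128 pack front 532.8 bed front 422.7
545 [ 16.8 134.2]
552 [ 16.9 134.5]
560 [  1.9 148.7]
568 [  2.1 149.6]
platen [585.97665562  75.43229146  43.19585943] bed [468.77837345  74.95018968  19.36110585]
```

```bash
python3 -c "
from workcell import arm
s=arm.sense(); print(s['clock'],s['force']); print(arm.hand_in())"
```

```text
41.5333 [-0.45770369 -0.33742447 -0.53282166]
the job is handed in; nothing more can be done
None
```

I zeroed the press, wound it back two turns and pushed the pack home against the back stops. I handed the job in at 41.5 s with the arm clear of everything.

- **Bottoming:** I wound clockwise a little over one turn. The crank stopped dead at about -28.2° in the robot frame, with 15 N at the handle, well under the clutch's 24 N. The brass mark still sat opposite the crank arm afterwards, so I saw no sign of slip.
- **Two turns back:** The measured knob angle after unwinding was -28.0°, and -27.9° after letting go. The depth camera put the platen 12.0 mm above the bed beforehand and 11.8 mm after the push, against the expected 12 mm.
- **Pack:** My first push, gripping the batten, stopped about 9 mm short at roughly 13 N. The gripper's knuckle had most likely met the crossbeam. I let go, turned the gripper a quarter turn and pushed the batten with closed fingers. The pack stopped firmly at about 10 N, and I pushed about 3 mm further to seat it.
- **Pack position:** The front edge measured about 110 mm from the bed's front, which is where home should be, and it was square to the press within about 0.3°. I could not see the back edge touching the stops, because the platen hides it.
- **Bystanders:** I did not touch any of the other things. The ones in the last pictures look where they were. I took no final picture covering the dish and glue, which stand well away from where I worked.

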